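Check-weigh the batch of sample jars on the beam scale

ROBOT

A 6-joint arm with a two-finger parallel gripper is mounted at the origin on the work surface. World frame = base frame: x ahead of the robot, y to its left, z up, the work surface at z = 0. Lengths are in m, angles in degrees, forces in N, time in s.
With the tool pointing down it reaches from about 0.3 to 0.875 m from the base axis. Payload 6.4 kg.
Tool frame: the origin (TCP) lies midway between the tips of the shut fingers; the grasp point (between the pads) lies 19 mm behind it; z points along the fingers, y is the line along which they close (so a half turn about z gives the same grasp; the last joint's range is limited). The gripper opens to 85 mm and grips with 20 to 120 N. Pads are 22 mm wide; open, the fingers measure 114 mm over their backs; the gripper's body (76 mm by 85 mm) begins 54 mm behind the grasp point. The pads swing forward as they close: fully open they stand 13 mm farther back than shut.
Start: joints at [58.482, 10.359, 92.074, -0, 77.567, -11.82], TCP at [0.194, 0.541, 0.231] pointing down, gripper open.
Joint ranges: [-171.53, 171.53], [-51.25, 118.39], [17.06, 147.69], [-65.23, 245.23], [0, 150.52], [-178.68, 178.68]. Speed limits (degrees/s): [147.25, 147.25, 172.46, 180, 180, 180].

INTERFACE

Orientations are given as a 3x3 rotation matrix whose columns are the frame's x, y, z axes.
In Python, from station import env, optics gives the robot as it stands.
- The arm moves only by the shell command python3 -m handwheel 'ROWS' [OPENING] [FORCE]. ROWS is JSON, a list of rows, each an object with "linear": the shift along the tool's x, y, z in m, a list of three; "twist": the turn about the tool's z in degrees. In form: [{"linear": [tx, ty, tz], "twist": twist}, ...]. A call has 1 to 20 rows; each row shifts and turns the commanded pose from where the row before left it, along the tool's axes as they then stand; what a row does not reach is not made up. A row lasts 1/12 s, in which the tool goes at most 41.7 mm and 7.16 degrees, less where a joint would pass 70% of its speed; a pose out of reach is approached as far as the arm can. A call is refused whole if a number of a shift passes 0.0417 or a number of a turn 7.16, either way. A call with a gripper value outside its range is refused whole. OPENING is the finger opening in m, from 0 to 0.0854, set as the call begins (- or left out, the last holds). The fingers move at their own pace and stop on an object; FORCE is the grip in N (left out, the last holds). Time passes only in rows, so rows that do not move let the fingers close. It gives the time, the measured TCP pose, the force, the opening and the grip force at its end, in the units of the state.
- env.read_state(): the state, without advancing time (a new reading comes with each control period).
- optics.get_image(name): name is "side" or "top" or "wrist"; returns a dict with "frame" (420x560x3 uint8, blue, green, red), "depth" (420x560 float32, m along the optical axis (not along the pixel's ray), 0 where there is no reading), "fovy" (degrees; the focal length in pixels is half the picture's height over the tangent of half this angle, whatever the lens; pixels are square), "cx", "cy" (the principal point, pixels), "pose" (4x4, takes a point from camera to world coordinates). Camera axes: x right, y down, z forward; pixel columns grow to the right and rows downward; lengths in m; the calibration is good to about 2 mm. A picture is of the moment at which its call begins.
- env.finish_job(): hands the job in; it is judged then, once.
The state is a dict: "time": time; "joint_pos": joint angles; "qd": joint speeds; "joint_efforts": joint torques, N m; "eef_pos": TCP position; "orientation": TCP orientation; "wrist_force": force on the tool from outside, world axes, zero at the start; "ft_torque": the same for the moment, N m; "grip_width": finger opening in m; "grasp_force": force on a finger pad.
Only numpy, scipy, OpenCV 4.12 (cv2) and the standard library are available. Lean on these libraries where they do the work, as an engineer would, in place of code of your own. Each camera call takes 0.05 s, during which the arm holds its last target. There are 200 camera calls.

TASK

With the beam scale locked by its red arrest lever, stand all the small jars with coloured lids from the blue mat upright on the scale pan together, then swing the lever fully over to free the beam and leave it alone for at least two seconds while it settles, and swing the lever fully back to lock it again. Then move every jar upright into the white tray, leaving the scale locked and everything else where it stands. The jars are thin-walled, so grip them with the gripper's lightest force (no more than 30 N), never lean on the scale pan, and do not touch jars or pan while the beam is free.

Things in the scene. Friction and masses are not known exactly. Their poses are not given: they have to be found in the camera images.
- jar_red: small closed round sample jar, 44 mm diameter, 50 mm tall, about 0.12 kg, grey body with red lid; origin at the centre of its underside, z up; absent in some runs
- jar_blue: small closed round sample jar, 44 mm diameter, 50 mm tall, about 0.12 kg, grey body with blue lid; origin at the centre of its underside, z up; absent in some runs
- jar_yellow: small closed round sample jar, 44 mm diameter, 50 mm tall, about 0.12 kg, grey body with yellow lid; origin at the centre of its underside, z up; absent in some runs
- jar_green: small closed round sample jar, 44 mm diameter, 50 mm tall, about 0.12 kg, grey body with green lid; origin at the centre of its underside, z up; absent in some runs
- arrest (a joint): arrest lever of the scale, hinged about the scale's y axis: 0 = locked, leaning towards the robot (scale's -x), beam held level; 1.0 = fully free, leaning away (+x). Stays where it is left; may start anywhere from 0 to 0.9. Below 0.12 counts as locked, above 0.85 as fully free; above 0.3 the beam is no longer held
- arrest_knob (a point): centre of the red 24 mm ball on top of the 8 mm lever rod. It moves on an arc of radius 80 mm about an axis along the scale's y (scale x = 0, 55 mm above the table), from x = -38 mm (locked) to +38 mm (free), 125 mm above the table at both ends, 135 mm midway, always at scale y = -160 mm. A push of 2 to 4 N moves it; nothing is within 30 mm of its path
- beam (a joint): tilt of the beam (rad): 0 = level, positive = load pan down; the free beam, sprung, sinks about 0.025 to 0.035 per jar (pan goes down up to 15 mm)
- pan_floor (a point): centre of the inner floor of the steel load pan, about 135 mm above the table; axes as the scale's. The pan is 240 mm (x) by 130 mm (y) outside, with a rim 3 mm thick and 12 mm high; it stays level as the beam tilts. Jars fit as a row along x at -84, -28, +28 and +84 mm; three or four jars are present
- balance: the scale: grey base 170 mm (x) by 360 mm (y), origin under its centre on the table; -x faces the robot; pan over its +y end (centre at y = 100 mm), brass counterweight at y = -90 mm (top 130 mm above the table), red arrest lever at y = -160 mm
- mat: blue mat 240 by 130 by 4 mm where the jars start, long side along its x; origin at the centre of its underside
- tray_in (a point): centre of the inner floor (4 mm above the table) of the white finished tray, 245 mm (x) by 140 mm (y) outside, wall 4 mm thick, rim 18 mm above the table; axes as the tray's. Jars fit as a row along x at -84, -28, +28 and +84 mm
- spatula: steel mixing spatula, 200 mm long, lying; bystander
- tape: roll of masking tape, 100 mm diameter, 25 mm high; bystander
- spray_can: spray can with green label, 64 mm diameter, 190 mm tall; bystander
- thinner: amber thinner bottle, 76 mm diameter, 200 mm tall; bystander
- mix_cup: clear mixing cup, 90 mm diameter, 100 mm tall; bystander
- tin: steel paint tin with blue label, 100 mm diameter, 110 mm tall; bystander
- carton: cardboard carton 120 by 90 by 70 mm; bystander
- pan: the load pan itself (see pan_floor); origin 32 mm below the centre of its floor
There are look-alikes about, which are no part of the job. Leave any brown or pink look-alike of the jar_yellow alone.

How it is judged:
By the outcome, as a careful person would: the job done as asked, in the order asked, and still so for the second after the job is handed in, with the robot touching nothing.
Of jar_red, jar_blue, jar_yellow, jar_green only 3 to 4 are there at a start; the rules pass over those that are not, and their reading is None.
At some moment in a run one of jar_red, jar_blue, jar_yellow, jar_green may be knocked a few centimetres aside while the robot is not near it.
It also fails if it takes over 210 s, if anything falls off the work surface, if the arm or the gripper's body presses on something with over 40 N, if the wrist force passes 120 N, or if a joint passes its speed limit or range.

## Working session

There is one attempt and no reset: what is moved stays moved. The work goes in short steps, Python scripts to look and compute and a shell command to move; the robot and the scene stay as the last step left them, time stands still between calls to the robot, and variables do not carry over. Pictures are saved under pics/ and viewed, at most 14 in all, crops included, and the job is handed in when it is done.

```bash
ls; mkdir -p pics
cat > h.py <<'E'
import numpy as np, cv2
from station import env, optics
def shot(name):
    im=optics.get_image(name); return im
def ray(im,u,v,z):
    f=im["frame"].shape[0]/2/np.tan(np.radians(im["fovy"])/2)
    T=np.array(im["pose"]); d=T[:3,:3]@np.array([(u-im["cx"])/f,(v-im["cy"])/f,1]); o=T[:3,3]
    return o+d*(z-o[2])/d[2]
def dep(im,u,v):
    f=im["frame"].shape[0]/2/np.tan(np.radians(im["fovy"])/2)
    T=np.array(im["pose"]); d=im["depth"][int(v),int(u)]
    return T[:3,:3]@np.array([(u-im["cx"])/f*d,(v-im["cy"])/f*d,d])+T[:3,3]
def blobs(im,lo,hi,amin=60):
    h=cv2.cvtColor(im["frame"],cv2.COLOR_BGR2HSV)
    m=cv2.inRange(h,np.array(lo),np.array(hi))
    n,l,s,c=cv2.connectedComponentsWithStats(m)
    return [(c[i].round(1),s[i]) for i in range(1,n) if s[i][4]>=amin]
E
python3 - <<'E'
from h import *
s=env.read_state(); print(s)
for n in("top","side"):
    im=shot(n); cv2.imwrite(f"pics/{n}0.png",im["frame"]); print(n,im["fovy"],im["pose"])
E
```

```text
pics
{'time': 0.0, 'joint_pos': array([ 5.84807272e+01,  1.04027271e+01,  9.21327096e+01, -1.11871117e-04,
        7.75678873e+01, -1.18205127e+01]), 'qd': array([-0.0594359 , -0.03271845,  0.09553722, -0.03479113, -0.09175848,
        0.00394559]), 'joint_efforts': array([ 1.16657997e-03, -4.44850838e+01, -3.51349247e+01, -5.41169311e-05,
        9.01473948e-03,  1.44376151e-05]), 'eef_pos': array([0.19350427, 0.5408623 , 0.2303671 ]), 'orientation': array([[-9.41477808e-01,  3.37073658e-01, -9.41135626e-04],
       [ 3.37074771e-01,  9.41476623e-01, -1.53828207e-03],
       [ 3.67542828e-04, -1.76549151e-03, -9.99998374e-01]]), 'wrist_force': array([-0.57201282,  0.71402544,  0.08145501]), 'ft_torque': array([-0.03092756, -0.01664761,  0.00070755]), 'grasp_force': 0.0, 'grip_width': 0.08577836742290952}
top 51.7430047870014 [[-0.01124216 -0.99002581  0.14043687  0.37874347]
 [-0.99974903  0.00840694 -0.02076554 -0.02960164]
 [ 0.01937777 -0.14063507 -0.98987185  1.26488416]
 [ 0.          0.          0.          1.        ]]
side 52.31563932098253 [[ 0.69591271 -0.38790441  0.6043473  -0.22405162]
 [-0.71785038 -0.35243099  0.60040256 -0.80332376]
 [-0.01990809 -0.85165872 -0.52371853  0.77463115]
 [ 0.          0.          0.          1.        ]]
```

View pics/top0.png

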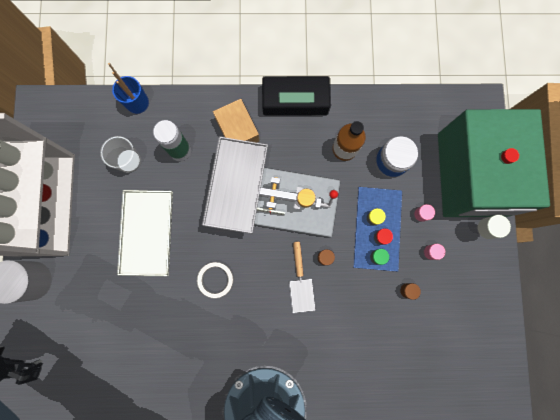

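View pics/side0.png

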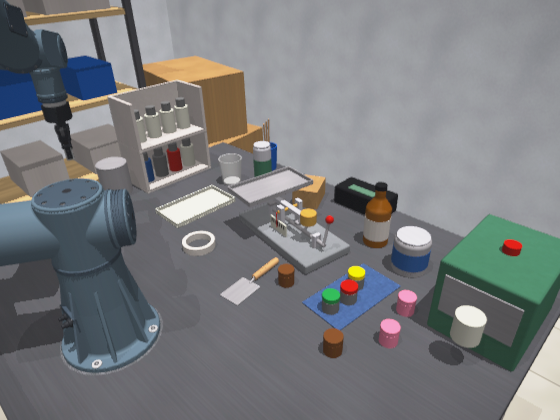

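Top view: candidates are yellow (377,216), red (385,237) and green (381,257), all on the mat. Look-alikes off the mat are brown (326,257) and (412,291), and pink (427,213) and (436,252). The brass weight at (306,197), the lever knob at (334,194) and the red button at (511,156) are other confusable things. I choose the three on the mat and check them in a crop.

```bash
cat > meas.py <<'E'
from h import *
LID={"red":((0,150,90),(5,255,255)),"yellow":((26,150,120),(34,255,255)),"green":((50,150,70),(75,255,255))}
def rect(im,lo,hi,box,z):
    x0,y0,x1,y1=box; h=cv2.cvtColor(im["frame"],cv2.COLOR_BGR2HSV); m=cv2.inRange(h,np.array(lo),np.array(hi))
    k=np.zeros_like(m);k[y0:y1,x0:x1]=m[y0:y1,x0:x1]
    k=cv2.morphologyEx(k,cv2.MORPH_OPEN,np.ones((3,3)))
    cs=max(cv2.findContours(k,cv2.RETR_EXTERNAL,cv2.CHAIN_APPROX_NONE)[0],key=cv2.contourArea)
    P=np.array([ray(im,*p,z)[:2]*1000 for p in cs[:,0].astype(float)],np.float32)
    return cv2.minAreaRect(P)
if __name__=="__main__":
    im=shot("top")
    for n,(lo,hi) in LID.items():
        for c,s in blobs(im,lo,hi,25): print(n,c,s[4],ray(im,*c,0.054)[:2].round(4),"depth",dep(im,*c).round(3))
    print("mat",rect(im,(100,100,40),(125,255,200),(345,180,410,280),.004))
    print("tray",rect(im,(0,0,200),(179,60,255),(105,180,185,285),.018))
    print("pan",rect(im,(0,0,95),(179,60,255),(195,130,270,240),.147))
    hsv=cv2.cvtColor(im["frame"],cv2.COLOR_BGR2HSV)
    print([hsv[v,u] for u,v in((237,185),(215,200),(290,225),(145,230),(110,230))])
    cv2.imwrite("pics/crop0.png",np.hstack([cv2.resize(im["frame"][170:285,195:345],None,fx=2.6,fy=2.6,interpolation=3),cv2.resize(im["frame"][170:285,320:470],None,fx=2.6,fy=2.6,interpolation=3)]))
    print([ (p,dep(im,*p).round(3)) for p in((334,194),(237,185),(145,230),(306,197),(290,225))])
    si=shot("side")
    for c,s in blobs(si,(0,150,90),(5,255,255),20): print("side red",c,s[4])
E
python3 meas.py
```

```text
red [511.  154.8] 169 [ 0.7056 -0.7218] depth [ 0.66  -0.625  0.223]
red [333.3 193.8] 49 [ 0.5945 -0.2007] depth [ 0.579 -0.188  0.141]
red [383.8 236.1] 182 [ 0.4726 -0.3398] depth [ 0.473 -0.34   0.052]
yellow [376.4 215.9] 177 [ 0.5301 -0.3213] depth [ 0.53  -0.321  0.053]
mat ((500.1749267578125, -335.34893798828125), (129.42835998535156, 239.2256317138672), 84.44059753417969)
tray ((490.2063293457031, 336.5711669921875), (131.67398071289062, 236.6850128173828), 88.64242553710938)
pan ((607.4007568359375, 79.7717056274414), (197.2806396484375, 291.8156433105469), 89.6031265258789)
[array([150,   2, 219], dtype=uint8), array([150,   1, 210], dtype=uint8), array([103,  12, 192], dtype=uint8), array([ 40,   6, 250], dtype=uint8), array([120,  12, 108], dtype=uint8)]
[((334, 194), array([ 0.578, -0.19 ,  0.146])), ((237, 185), array([0.606, 0.066, 0.136])), ((145, 230), array([0.501, 0.343, 0.006])), ((306, 197), array([ 0.573, -0.117,  0.131])), ((290, 225), array([ 0.509, -0.077,  0.03 ]))]
side red [174.2 160.1] 231
side red [329.2 218.9] 49
side red [511.6 247.3] 255
side red [349.  286.7] 208
```

View pics/crop0.png

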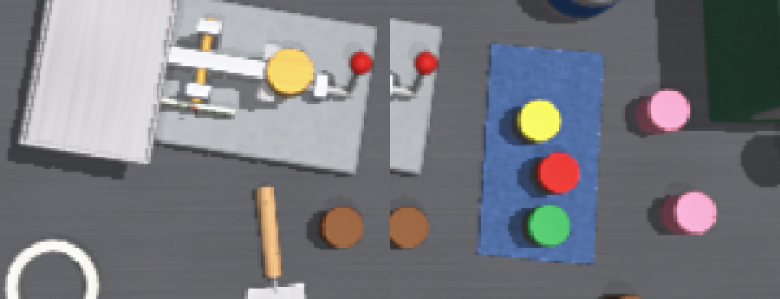

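```bash
cat > meas2.py <<'E'
from h import *
def cloud(im):
    f=210/np.tan(np.radians(im["fovy"])/2); v,u=np.mgrid[:420,:560]; d=im["depth"]
    C=np.stack([(u-im["cx"])/f*d,(v-im["cy"])/f*d,d],-1); T=np.array(im["pose"]); return C@T[:3,:3].T+T[:3,3]
def rr(P,m):
    r=cv2.minAreaRect((P[m][:,:2]*1000).astype(np.float32)); return np.round(r[0],1),np.round(r[1],1),round(r[2],2),m.sum()
if __name__=="__main__":
    im=shot("top"); P=cloud(im); x,y,z=P[...,0],P[...,1],P[...,2]; 
    m=(z>.125)&(z<.16)&(y>-.02)&(y<.17)&(x>.45)&(x<.75); m=cv2.morphologyEx(m.astype(np.uint8),cv2.MORPH_OPEN,np.ones((9,9)))>0
    print("pan",rr(P,m))
    m=(z>.0)&(z<.03)&(y>.24)&(y<.44)&(x>.35)&(x<.63)&(im["frame"].min(-1)>150)
    print("tray",rr(P,m))
    m=(z>.01)&(z<.04)&(y>-.3)&(y<.02)&(x>.44)&(x<.66)&(im["frame"].min(-1)>110);m=cv2.morphologyEx(m.astype(np.uint8),cv2.MORPH_OPEN,np.ones((5,5)))>0
    print("base",rr(P,m),np.median(z[m]))
    h=cv2.cvtColor(im["frame"],cv2.COLOR_BGR2HSV); print(h[257,381])
    for c,s in blobs(im,(50,120,70),(85,255,255),40): print("green",c,s[4],ray(im,*c,.054))
    si=shot("side")
    def O(im,u,v):
        a=ray(im,u,v,0);o=np.array(im["pose"])[:3,3];d=a-o;return o,d/np.linalg.norm(d)
    o1,d1=O(im,333.3,193.8);o2,d2=O(si,329.2,218.9)
    t=np.linalg.lstsq(np.c_[d1,-d2],o2-o1,rcond=None)[0];a,b=o1+t[0]*d1,o2+t[1]*d2;print("knob",a,b)
    # tray floor vs pan: depth heights
    for n,(u,v) in dict(spray=(168,140),thin=(352,135),cup=(122,155),carton=(236,120),tin=(400,150)).items(): print(n,P[v,u].round(3))
E
python3 meas2.py
```

```text
pan (array([607.1,  69.5]), array([130.5, 240.7]), 80.03, np.int64(4389))
tray (array([495.6, 343.7]), array([147.6, 247.5]), 88.75, np.int64(3917))
base (array([576.9, -99.9]), array([226., 168.]), 80.41, np.int64(2858)) 0.031805531012621846
[ 67 146 205]
green [380.5 256.4] 212 [ 0.4159419  -0.32797349  0.054     ]
knob [ 0.58017669 -0.18931152  0.1345799 ] [ 0.58076393 -0.18988785  0.13476599]
spray [0.714 0.238 0.187]
thin [ 0.73  -0.238  0.172]
cup [0.725 0.418 0.005]
carton [0.808 0.075 0.073]
tin [ 0.706 -0.381  0.111]
```

The crop shows three jars: yellow, red and green, with no blue. The scale has a yaw of -10°. The knob lies at scale x≈+18 mm, a lever value of about 0.73, so the beam starts free and has to be locked first.

```bash
cat > go.py <<'E'
# python3 go.py x y z : shift left, in tool axes, from measured TCP
import sys; from h import *
K=np.array([.1736,.9848]); SX=np.array([.9848,-.1736]); PAN=np.array([.607,.0695]); ORI=PAN-.1*K; LEV=ORI-.16*K; TRAY=np.array([.494,.342]); TX=np.array([.9998,-.0218])
if __name__=="__main__":
    a=sys.argv; s=env.read_state(); R=np.array(s["orientation"]); p=np.array(s["eef_pos"])
    if a[1]=="lev": q=LEV+SX*float(a[2]); 
    elif a[1]=="pan": q=PAN+SX*float(a[2])
    elif a[1]=="tray": q=TRAY+TX*float(a[2])
    else: q=np.array([float(a[1]),float(a[2])])
    t=np.r_[q,float(a[3])]; print("t",s["time"],"tgt",t.round(4),"tool d",(R.T@(t-p)).round(4),"ang_y",np.degrees(np.arctan2(R[1,1],R[0,1])).round(2),"F",np.round(s["wrist_force"],1),"w",round(s["grip_width"],4),round(s["grasp_force"],1))
E
python3 -m handwheel '[{"linear":[0,0,-0.01],"twist":-4.8},{"linear":[0,0,-0.01],"twist":-4.9},{"linear":[0,0,0],"twist":0},{"linear":[0,0,0],"twist":0}]' 0.04 20
python3 go.py lev 0.0184 0.25
python3 - <<'E'
from h import *
im=shot("top"); print(ray(im,357,128,.2), ray(im,385,257,.05))
E
```

```text
time: 0.63
eef_pos: [0.194, 0.5417, 0.2517]
orientation: [[-0.984, 0.176, 0.001], [0.176, 0.984, 0.001], [-0.0, 0.001, -1.0]]
wrist_force: [-0.2, 0.1, -0.4]
grip_width: 0.0405
grasp_force: 0.0
t 0.6333 tgt [ 0.58   -0.1897  0.25  ] tool d [-0.5087 -0.652   0.0012] ang_y 79.86 F [-0.2  0.1 -0.4] w 0.0405 0.0
[ 0.73913546 -0.24569269  0.2       ] [ 0.41425778 -0.3415601   0.05      ]
```

```bash
python3 -m handwheel '[{"linear":[-0.0127,-0.0163,0],"twist":0},{"linear":[-0.025,-0.032,0],"twist":0},{"linear":[-0.025,-0.032,0],"twist":0},{"linear":[-0.025,-0.032,0],"twist":0},{"linear":[-0.025,-0.032,0],"twist":0},{"linear":[-0.025,-0.032,0],"twist":0},{"linear":[-0.025,-0.032,0],"twist":0},{"linear":[-0.025,-0.032,0],"twist":0},{"linear":[-0.025,-0.032,0],"twist":0},{"linear":[-0.025,-0.032,0],"twist":0},{"linear":[-0.025,-0.032,0],"twist":0},{"linear":[-0.025,-0.032,0],"twist":0},{"linear":[-0.025,-0.032,0],"twist":0},{"linear":[-0.025,-0.032,0],"twist":0},{"linear":[-0.025,-0.032,0],"twist":0},{"linear":[-0.025,-0.032,0],"twist":0},{"linear":[-0.025,-0.032,0],"twist":0},{"linear":[-0.025,-0.032,0],"twist":0},{"linear":[-0.025,-0.032,0],"twist":0},{"linear":[-0.025,-0.032,0],"twist":0}]'
python3 -m handwheel '[{"linear":[-0.0127,-0.0163,0],"twist":0},{"linear":[0,0,0],"twist":0},{"linear":[0,0,0],"twist":0},{"linear":[0,0,0],"twist":0},{"linear":[0,0,0],"twist":0}]' >/dev/null; python3 go.py lev 0.0184 0.114
python3 - <<'E'
from h import *
im=shot("wrist"); cv2.imwrite("pics/w1.png",im["frame"])
E
```

```text
time: 2.35
eef_pos: [0.5659, -0.16, 0.2502]
orientation: [[-0.984, 0.176, -0.001], [0.176, 0.984, 0.001], [0.001, 0.0, -1.0]]
wrist_force: [-0.4, 0.4, 0.1]
grip_width: 0.0398
grasp_force: 0.0
t 2.7667 tgt [ 0.58   -0.1897  0.114 ] tool d [-0.0077 -0.0137  0.1369] ang_y 80.03 F [0.2 0.8 0.9] w 0.0398 0.0
```

View pics/w1.png

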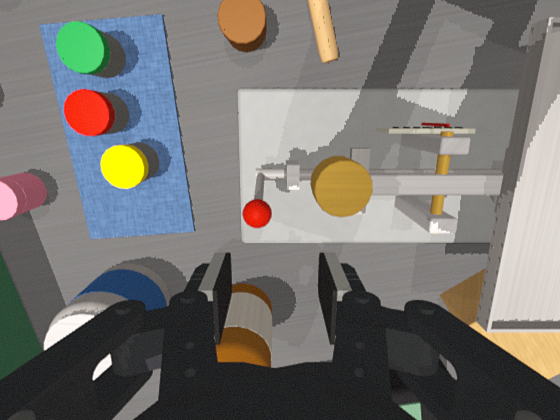

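The wrist view shows the knob at (257,213), with yellow (124,167), red (89,112) and green (82,47) on the mat. The scale edges line up with the tool axes.

```bash
cat > w.py <<'E'
from h import *
from go import *
im=shot("wrist")
C={"red":((0,170,90),(4,255,255)),"yellow":((26,150,120),(34,255,255)),"green":((50,120,70),(85,255,255))}
for n,(lo,hi) in C.items():
    for c,s in blobs(im,lo,hi,200): 
        p=ray(im,*c,.054); k=ray(im,*c,.131)[:2]
        print(n,c,s[4],"jar",p[:2].round(4),"z",dep(im,*c)[2].round(3),"if knob: s,t",(k-LEV)@SX,(k-LEV)@K)
E
python3 w.py
```

```text
red [ 89.5 111.9] 1729 jar [ 0.4728 -0.3399] z 0.055 if knob: s,t -0.06021737684263349 -0.12572654783481776
red [256.5 212.7] 607 jar [ 0.6017 -0.1986] z 0.146 if knob: s,t 0.01908035147681173 -0.0007115244645155418
yellow [123.7 165.6] 1560 jar [ 0.5292 -0.3224] z 0.055 if knob: s,t -0.019591185795104202 -0.10484527147472454
green [82.6 47.3] 2197 jar [ 0.4164 -0.3277] z 0.055 if knob: s,t -0.10481602005382412 -0.12402105448183774
```

```bash
python3 -m handwheel '[{"linear":[-0.004,-0.007,0.01],"twist":0},{"linear":[-0.004,-0.007,0.02],"twist":0},{"linear":[0,0,0.03],"twist":0},{"linear":[0,0,0.03],"twist":0},{"linear":[0,0,0.025],"twist":0},{"linear":[0,0,0.015],"twist":0},{"linear":[0,0,0.006],"twist":0},{"linear":[0,0,0],"twist":0},{"linear":[0,0,0],"twist":0},{"linear":[0,0,0],"twist":0}]'
python3 go.py lev 0.0188 0.114
```

```text
time: 3.7
eef_pos: [0.5819, -0.1921, 0.1169]
orientation: [[-0.985, 0.173, 0.002], [0.173, 0.985, -0.001], [-0.003, -0.001, -1.0]]
wrist_force: [-0.4, -0.6, 0.2]
grip_width: 0.04
grasp_force: 0.0
t 3.7 tgt [ 0.5804 -0.1898  0.114 ] tool d [0.0019 0.002  0.0029] ang_y 80.01 F [-0.4 -0.6  0.2] w 0.04 0.0
```

```bash
python3 -m handwheel '[{"linear":[0,0,0],"twist":0},{"linear":[0,0,0],"twist":0},{"linear":[0,0,0],"twist":0},{"linear":[0,0,0],"twist":0},{"linear":[0,0,0],"twist":0},{"linear":[0,0,0],"twist":0}]' 0.0 20
python3 go.py lev -0.038 0.108
```

```text
time: 4.2
eef_pos: [0.5821, -0.191, 0.117]
orientation: [[-0.985, 0.173, 0.003], [0.173, 0.985, 0.0], [-0.003, 0.001, -1.0]]
wrist_force: [1.6, 4.8, 5.9]
grip_width: 0.022
grasp_force: 19.7
t 4.2 tgt [ 0.5244 -0.18    0.108 ] tool d [0.0587 0.0009 0.0088] ang_y 80.02 F [1.6 4.8 5.9] w 0.022 19.7
```

```bash
python3 -m handwheel '[{"linear":[0.005,0,0],"twist":0},{"linear":[0.007,0,-0.001],"twist":0},{"linear":[0.007,0,0],"twist":0},{"linear":[0.007,0,0],"twist":0},{"linear":[0.007,0,0.001],"twist":0},{"linear":[0.007,0,0.002],"twist":0},{"linear":[0.007,0,0.003],"twist":0},{"linear":[0.007,0,0.003],"twist":0},{"linear":[0.006,0,0.003],"twist":0},{"linear":[0.002,0,0.001],"twist":0},{"linear":[0,0,0],"twist":0},{"linear":[0,0,0],"twist":0},{"linear":[0,0,0],"twist":0}]'
python3 go.py lev -0.038 0.108
```

```text
time: 5.28
eef_pos: [0.5223, -0.1805, 0.1055]
orientation: [[-0.985, 0.174, 0.006], [0.174, 0.985, -0.001], [-0.006, 0.0, -1.0]]
wrist_force: [4.8, 7.3, 6.6]
grip_width: 0.0226
grasp_force: 20.8
t 5.2833 tgt [ 0.5244 -0.18    0.108 ] tool d [-0.002   0.0009 -0.0025] ang_y 80.01 F [4.8 7.3 6.6] w 0.0226 20.8
```

```bash
python3 -m handwheel '[{"linear":[0,0,0],"twist":0},{"linear":[0,0,0],"twist":0},{"linear":[0,0,0],"twist":0},{"linear":[0,0,-0.01],"twist":0},{"linear":[0,0,-0.02],"twist":0},{"linear":[0,0,-0.03],"twist":0},{"linear":[0,0,-0.03],"twist":0},{"linear":[0,0,-0.03],"twist":0},{"linear":[0,0,-0.02],"twist":0},{"linear":[0,0,0],"twist":0},{"linear":[0,0,0],"twist":0},{"linear":[0,0,0],"twist":0}]' 0.045
python3 w.py; python3 go.py 0.5292 -0.3224 0.25
```

```text
time: 6.28
eef_pos: [0.5192, -0.1807, 0.2427]
orientation: [[-0.985, 0.174, -0.001], [0.174, 0.985, 0.0], [0.001, 0.0, -1.0]]
wrist_force: [0.7, -0.7, -0.9]
grip_width: 0.045
grasp_force: 0.0
red [107.8 167.6] 1577 jar [ 0.4717 -0.3402] z 0.055 if knob: s,t -0.07345735923856515 -0.12859723345629787
red [275.6 209.5] 607 jar [ 0.5435 -0.1834] z 0.136 if knob: s,t -0.040059565028213076 -0.00035575599146240103
yellow [141.1 218.3] 1465 jar [ 0.5285 -0.3224] z 0.055 if knob: s,t -0.032909598212213176 -0.10755330455019471
green [102.2 107.4] 1981 jar [ 0.4157 -0.3279] z 0.056 if knob: s,t -0.11745413473270894 -0.12671641582333953
t 6.3333 tgt [ 0.5292 -0.3224  0.25  ] tool d [-0.0348 -0.138  -0.0082] ang_y 79.99 F [-1.  -0.4 -0.6] w 0.0449 0.0
```

```bash
python3 -m handwheel '[{"linear":[-0.005,-0.02,0],"twist":0},{"linear":[-0.01,-0.039,0],"twist":0},{"linear":[-0.01,-0.039,0],"twist":0},{"linear":[-0.01,-0.03,0.01],"twist":0},{"linear":[0,-0.01,0.03],"twist":0},{"linear":[0,0,0.03],"twist":0},{"linear":[0,0,0.02],"twist":0},{"linear":[0,0,0],"twist":0},{"linear":[0,0,0],"twist":0},{"linear":[0,0,0],"twist":0},{"linear":[0,0,0],"twist":0}]' 0.065 20
python3 go.py 0.5290 -0.3224 0.018
```

```text
time: 7.25
eef_pos: [0.5312, -0.3233, 0.1552]
orientation: [[-0.985, 0.173, 0.002], [0.173, 0.985, -0.002], [-0.002, -0.002, -1.0]]
wrist_force: [-0.1, 0.2, 0.2]
grip_width: 0.0649
grasp_force: 0.0
t 7.25 tgt [ 0.529  -0.3224  0.018 ] tool d [0.0027 0.0008 0.1372] ang_y 80.02 F [-0.1  0.2  0.2] w 0.0649 0.0
```

```bash
python3 -m handwheel '[{"linear":[0.001,0,0.015],"twist":0},{"linear":[0.001,0.001,0.03],"twist":0},{"linear":[0,0,0.03],"twist":0},{"linear":[0,0,0.03],"twist":0},{"linear":[0,0,0.02],"twist":0},{"linear":[0,0,0.011],"twist":0},{"linear":[0,0,0],"twist":0},{"linear":[0,0,0],"twist":0},{"linear":[0,0,0],"twist":0}]' | head -2
python3 -m handwheel '[{"linear":[0,0,0],"twist":0},{"linear":[0,0,0],"twist":0},{"linear":[0,0,0],"twist":0},{"linear":[0,0,0],"twist":0},{"linear":[0,0,0],"twist":0},{"linear":[0,0,0],"twist":0}]' 0.02 20
python3 go.py pan 0.06 0.25
```

```text
time: 8.0
eef_pos: [0.53, -0.3226, 0.0197]
time: 8.5
eef_pos: [0.5296, -0.3226, 0.0194]
orientation: [[-0.985, 0.174, 0.003], [0.174, 0.985, -0.002], [-0.003, -0.002, -1.0]]
wrist_force: [-1.0, 0.5, 6.3]
grip_width: 0.0436
grasp_force: 19.9
t 8.5 tgt [0.6661 0.0591 0.25  ] tool d [-0.0688  0.3991 -0.2311] ang_y 80.0 F [-1.   0.5  6.3] w 0.0436 19.9
```

```bash
python3 -m handwheel '[{"linear":[0,0,-0.01],"twist":0},{"linear":[0,0,-0.02],"twist":0},{"linear":[0,0,-0.03],"twist":0},{"linear":[0,0,-0.03],"twist":0},{"linear":[0,0,-0.03],"twist":0},{"linear":[0,0,-0.03],"twist":0},{"linear":[0,0,-0.03],"twist":0},{"linear":[0,0,-0.03],"twist":0},{"linear":[0,0.01,-0.02],"twist":0},{"linear":[0,0.02,0],"twist":0},{"linear":[-0.003,0.03,0],"twist":0},{"linear":[-0.008,0.037,0],"twist":0},{"linear":[-0.008,0.037,0],"twist":0},{"linear":[-0.008,0.037,0],"twist":0},{"linear":[-0.008,0.037,0],"twist":0},{"linear":[-0.008,0.037,0],"twist":0},{"linear":[-0.008,0.037,0],"twist":0},{"linear":[-0.008,0.037,0],"twist":0},{"linear":[-0.008,0.03,0],"twist":0},{"linear":[-0.002,0.02,0],"twist":0}]' |head -2
python3 -m handwheel '[{"linear":[0,0.025,0],"twist":0},{"linear":[0,0.006,0],"twist":0},{"linear":[0,0,0],"twist":0},{"linear":[0,0,0],"twist":0},{"linear":[0,0,0],"twist":0},{"linear":[0,0,0],"twist":0}]'
python3 go.py pan 0.06 0.151
python3 - <<'E'
from h import *
im=shot("wrist"); cv2.imwrite("pics/w2.png",im["frame"])
E
```

```text
time: 10.17
eef_pos: [0.6611, 0.0334, 0.248]
time: 10.67
eef_pos: [0.6657, 0.059, 0.2475]
orientation: [[-0.985, 0.175, -0.0], [0.175, 0.985, -0.0], [-0.0, -0.0, -1.0]]
wrist_force: [0.2, -0.4, -1.1]
grip_width: 0.0435
grasp_force: 21.0
t 10.6667 tgt [0.6661 0.0591 0.151 ] tool d [-0.0003  0.0001  0.0965] ang_y 79.91 F [ 0.2 -0.4 -1.1] w 0.0435 21.0
```

View pics/w2.png

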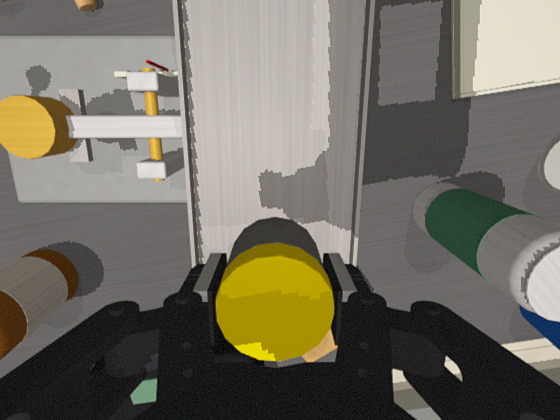

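Yellow is held upright at (275,300) and centred between the pan rims (columns 190 and 365). I'll lower it gently.

```bash
python3 -m handwheel '[{"linear":[0,0,0.012],"twist":0},{"linear":[0,0,0.022],"twist":0},{"linear":[0,0,0.022],"twist":0},{"linear":[0,0,0.018],"twist":0},{"linear":[0,0,0.01],"twist":0},{"linear":[0,0,0.005],"twist":0},{"linear":[0,0,0.003],"twist":0},{"linear":[0,0,0],"twist":0},{"linear":[0,0,0],"twist":0},{"linear":[0,0,0],"twist":0}]'
python3 go.py pan 0.06 0.151
```

```text
time: 11.55
eef_pos: [0.6668, 0.0604, 0.1567]
orientation: [[-0.985, 0.174, 0.002], [0.174, 0.985, -0.0], [-0.002, 0.0, -1.0]]
wrist_force: [0.0, -0.2, -1.8]
grip_width: 0.0438
grasp_force: 21.0
t 11.55 tgt [0.6661 0.0591 0.151 ] tool d [ 0.0004 -0.0014  0.0057] ang_y 80.0 F [ 0.  -0.2 -1.8] w 0.0438 21.0
```

```bash
python3 -m handwheel '[{"linear":[0,0,0.002],"twist":0},{"linear":[0,0,0.002],"twist":0},{"linear":[0,0,0.001],"twist":0},{"linear":[0,0,0],"twist":0},{"linear":[0,0,0],"twist":0},{"linear":[0,0,0],"twist":0},{"linear":[0,0,0],"twist":0}]' | sed -n '2p;4p'
```

```text
eef_pos: [0.6659, 0.0605, 0.1504]
wrist_force: [-1.4, -0.1, -0.1]
```

```bash
python3 -m handwheel '[{"linear":[0,0,0],"twist":0},{"linear":[0,0,0],"twist":0},{"linear":[0,0,0],"twist":0},{"linear":[0,0,-0.005],"twist":0},{"linear":[0,0,-0.015],"twist":0},{"linear":[0,0,-0.025],"twist":0},{"linear":[0,0,-0.03],"twist":0},{"linear":[0,-0.01,-0.02],"twist":0},{"linear":[0.005,-0.03,-0.005],"twist":0},{"linear":[0.01,-0.038,0],"twist":0},{"linear":[0.01,-0.038,0],"twist":0},{"linear":[0.01,-0.038,0],"twist":0},{"linear":[0.01,-0.038,0],"twist":0},{"linear":[0.01,-0.038,0],"twist":0},{"linear":[0.01,-0.03,0],"twist":0},{"linear":[0.01,-0.02,0],"twist":0},{"linear":[0.01,-0.01,0],"twist":0},{"linear":[0,0,0],"twist":0},{"linear":[0,0,0],"twist":0},{"linear":[0,0,0],"twist":0}]' 0.065
python3 - <<'E'
from meas2 import *
im=shot("top")
for n,lo,hi,z in(("yellow",(26,150,120),(34,255,255),.185),("red",(0,150,90),(4,255,255),.054),("green",(50,120,70),(85,255,255),.054)):
    for c,s in blobs(im,lo,hi,60): print(n,c,s[4],ray(im,*c,z)[:2].round(4),dep(im,*c).round(3))
E
python3 go.py 0.4722 -0.3400 0.0190
```

```text
time: 13.8
eef_pos: [0.5324, -0.2093, 0.2506]
orientation: [[-0.985, 0.173, 0.001], [0.173, 0.985, 0.0], [-0.001, 0.0, -1.0]]
wrist_force: [-0.0, 0.3, -0.6]
grip_width: 0.0646
grasp_force: 0.0
yellow [237.3 158.7] 217 [0.6642 0.0613] [0.665 0.061 0.183]
red [511.  154.9] 167 [ 0.7053 -0.7218] [ 0.661 -0.628  0.218]
t 13.85 tgt [ 0.4722 -0.34    0.019 ] tool d [ 0.037  -0.1393  0.2315] ang_y 80.08 F [ 0.3 -0.1  0.2] w 0.0649 0.0
```

```bash
python3 -m handwheel '[{"linear":[0.01,-0.03,0],"twist":0},{"linear":[0.01,-0.036,0.01],"twist":0},{"linear":[0.01,-0.036,0.02],"twist":0},{"linear":[0.007,-0.027,0.03],"twist":0},{"linear":[0,-0.01,0.02],"twist":0},{"linear":[0,0,0],"twist":0},{"linear":[0,0,0],"twist":0},{"linear":[0,0,0],"twist":0},{"linear":[0,0,0],"twist":0}]' |sed -n 2p
python3 w.py; python3 go.py 0.4722 -0.3400 0.0190
```

```text
eef_pos: [0.4732, -0.3396, 0.1726]
red [269.9 200.6] 2153 jar [ 0.4705 -0.3427] z 0.054 if knob: s,t -0.0824188946015367 -0.16851280793199452
red [540.4 267.2] 1219 jar [ 0.5679 -0.1256] z 0.133 if knob: s,t -0.04130879735527022 -0.005663036086362508
green [273.6 128.5] 2744 jar [ 0.4153 -0.33  ] z 0.054 if knob: s,t -0.12232518622751502 -0.16643059442289201
t 14.65 tgt [ 0.4722 -0.34    0.019 ] tool d [ 0.0013 -0.0002  0.1536] ang_y 80.13 F [-0.4  0.2  1.5] w 0.0651 0.0
```

```bash
python3 -m handwheel '[{"linear":[0.001,-0.001,0.015],"twist":0},{"linear":[0,0,0.03],"twist":0},{"linear":[0,0,0.03],"twist":0},{"linear":[0,0,0.03],"twist":0},{"linear":[0,0,0.025],"twist":0},{"linear":[0,0,0.015],"twist":0},{"linear":[0,0,0.007],"twist":0},{"linear":[0,0,0],"twist":0},{"linear":[0,0,0],"twist":0},{"linear":[0,0,0],"twist":0}]' | sed -n '2p;4p'
python3 -m handwheel '[{"linear":[0,0,0],"twist":0},{"linear":[0,0,0],"twist":0},{"linear":[0,0,0],"twist":0},{"linear":[0,0,0],"twist":0},{"linear":[0,0,0],"twist":0},{"linear":[0,0,0],"twist":0}]' 0.02 20
python3 go.py pan 0 0.25
```

```text
eef_pos: [0.4717, -0.342, 0.0206]
wrist_force: [0.1, -0.3, 1.0]
time: 15.98
eef_pos: [0.4713, -0.342, 0.0203]
orientation: [[-0.985, 0.174, 0.002], [0.174, 0.985, -0.002], [-0.002, -0.002, -1.0]]
wrist_force: [-0.7, -0.4, 6.9]
grip_width: 0.0435
grasp_force: 20.1
t 15.9833 tgt [0.607  0.0695 0.25  ] tool d [-0.0627  0.4285 -0.2302] ang_y 80.0 F [-0.7 -0.4  6.9] w 0.0435 20.1
```

```bash
python3 -m handwheel '[{"linear":[0,0,-0.01],"twist":0},{"linear":[0,0,-0.02],"twist":0},{"linear":[0,0,-0.03],"twist":0},{"linear":[0,0,-0.03],"twist":0},{"linear":[0,0,-0.03],"twist":0},{"linear":[0,0,-0.03],"twist":0},{"linear":[0,0,-0.03],"twist":0},{"linear":[0,0,-0.03],"twist":0},{"linear":[0,0.01,-0.02],"twist":0},{"linear":[0,0.02,0],"twist":0},{"linear":[-0.003,0.03,0],"twist":0},{"linear":[-0.007,0.038,0],"twist":0},{"linear":[-0.007,0.038,0],"twist":0},{"linear":[-0.007,0.038,0],"twist":0},{"linear":[-0.007,0.038,0],"twist":0},{"linear":[-0.007,0.038,0],"twist":0},{"linear":[-0.007,0.038,0],"twist":0},{"linear":[-0.007,0.038,0],"twist":0},{"linear":[-0.007,0.038,0],"twist":0},{"linear":[-0.004,0.03,0],"twist":0}]' |head -2
python3 -m handwheel '[{"linear":[0,0.022,0],"twist":0},{"linear":[0,0.012,0],"twist":0},{"linear":[0,0,0],"twist":0},{"linear":[0,0,0],"twist":0},{"linear":[0,0,0],"twist":0},{"linear":[0,0,0],"twist":0}]'
python3 go.py pan 0 0.1515
```

```text
time: 17.65
eef_pos: [0.601, 0.039, 0.2492]
time: 18.15
eef_pos: [0.6065, 0.0679, 0.2487]
orientation: [[-0.984, 0.175, -0.0], [0.175, 0.984, -0.0], [0.0, -0.0, -1.0]]
wrist_force: [0.2, 0.2, -1.8]
grip_width: 0.0436
grasp_force: 20.9
t 18.15 tgt [0.607  0.0695 0.1515] tool d [-0.0002  0.0017  0.0972] ang_y 79.9 F [ 0.2  0.2 -1.8] w 0.0436 20.9
```

```bash
python3 -m handwheel '[{"linear":[0,0,0.012],"twist":0},{"linear":[0,0,0.022],"twist":0},{"linear":[0,0,0.022],"twist":0},{"linear":[0,0,0.018],"twist":0},{"linear":[0,0,0.01],"twist":0},{"linear":[0,0,0.005],"twist":0},{"linear":[0,0,0.003],"twist":0},{"linear":[0,0,0.002],"twist":0},{"linear":[0,0,0.001],"twist":0},{"linear":[0,0,0],"twist":0},{"linear":[0,0,0],"twist":0},{"linear":[0,0,0],"twist":0}]' | sed -n '2p;4p'
python3 -m handwheel '[{"linear":[0,0,0.001],"twist":0},{"linear":[0,0,0.001],"twist":0},{"linear":[0,0,0],"twist":0},{"linear":[0,0,0],"twist":0},{"linear":[0,0,0],"twist":0},{"linear":[0,0,0],"twist":0}]' | sed -n '2p;4p'
```

```text
eef_pos: [0.6072, 0.0696, 0.1544]
wrist_force: [0.2, 0.8, -1.2]
eef_pos: [0.6067, 0.0695, 0.1516]
wrist_force: [-0.9, -0.2, -1.4]
```

```bash
python3 -m handwheel '[{"linear":[0,0,0.001],"twist":0},{"linear":[0,0,0],"twist":0},{"linear":[0,0,0],"twist":0},{"linear":[0,0,0],"twist":0}]' | sed -n '2p;4p'
python3 -m handwheel '[{"linear":[0,0,0],"twist":0},{"linear":[0,0,0],"twist":0},{"linear":[0,0,0],"twist":0},{"linear":[0,0,-0.005],"twist":0},{"linear":[0,0,-0.015],"twist":0},{"linear":[0,0,-0.025],"twist":0},{"linear":[0,0,-0.03],"twist":0},{"linear":[0,-0.01,-0.02],"twist":0},{"linear":[0.005,-0.03,-0.005],"twist":0},{"linear":[0.01,-0.038,0],"twist":0},{"linear":[0.01,-0.038,0],"twist":0},{"linear":[0.01,-0.038,0],"twist":0},{"linear":[0.01,-0.038,0],"twist":0},{"linear":[0.01,-0.038,0],"twist":0},{"linear":[0.01,-0.038,0],"twist":0},{"linear":[0.01,-0.038,0],"twist":0},{"linear":[0.01,-0.03,0],"twist":0},{"linear":[0.01,-0.01,0],"twist":0},{"linear":[0,0,0],"twist":0},{"linear":[0,0,0],"twist":0}]' 0.065 
python3 w.py; python3 go.py 0.4160 -0.328 0.0190
```

```text
eef_pos: [0.6069, 0.0695, 0.1508]
wrist_force: [0.0, 1.0, -0.1]
time: 21.65
eef_pos: [0.4528, -0.2552, 0.251]
orientation: [[-0.984, 0.176, 0.001], [0.176, 0.984, -0.0], [-0.001, 0.0, -1.0]]
wrist_force: [-0.4, 0.4, 0.2]
grip_width: 0.0648
grasp_force: 0.0
red [376.8 260.3] 276 jar [ 0.5568 -0.1588] z 0.136 if knob: s,t -0.04464141189026632 0.001029637581969286
green [195.7 160.8] 1562 jar [ 0.415  -0.3292] z 0.056 if knob: s,t -0.12983370756648466 -0.14790207992900065
t 21.7 tgt [ 0.416 -0.328  0.019] tool d [ 0.0241 -0.0789  0.232 ] ang_y 79.97 F [-0.6 -0.4 -0.3] w 0.0648 0.0
```

```bash
python3 -m handwheel '[{"linear":[0.008,-0.025,0],"twist":0},{"linear":[0.01,-0.03,0.01],"twist":0},{"linear":[0.006,-0.024,0.03],"twist":0},{"linear":[0,0,0.03],"twist":0},{"linear":[0,0,0.03],"twist":0},{"linear":[0,0,0.03],"twist":0},{"linear":[0,0,0.02],"twist":0},{"linear":[0,0,0],"twist":0},{"linear":[0,0,0],"twist":0},{"linear":[0,0,0],"twist":0}]' |sed -n 2p
python3 go.py 0.4155 -0.3285 0.0190
```

```text
eef_pos: [0.4171, -0.3286, 0.1021]
t 22.5333 tgt [ 0.4155 -0.3285  0.019 ] tool d [ 0.0017 -0.0001  0.0831] ang_y 80.08 F [-0.9  0.3 -0. ] w 0.0652 0.0
```

```bash
python3 -m handwheel '[{"linear":[0.001,0,0.015],"twist":0},{"linear":[0,0,0.025],"twist":0},{"linear":[0,0,0.02],"twist":0},{"linear":[0,0,0.015],"twist":0},{"linear":[0,0,0.008],"twist":0},{"linear":[0,0,0],"twist":0},{"linear":[0,0,0],"twist":0},{"linear":[0,0,0],"twist":0}]' | sed -n '2p;4p'
python3 -m handwheel '[{"linear":[0,0,0],"twist":0},{"linear":[0,0,0],"twist":0},{"linear":[0,0,0],"twist":0},{"linear":[0,0,0],"twist":0},{"linear":[0,0,0],"twist":0},{"linear":[0,0,0],"twist":0}]' 0.02 20
python3 go.py pan -0.06 0.25
```

```text
eef_pos: [0.4158, -0.3293, 0.0194]
wrist_force: [-0.0, -0.3, -0.3]
time: 23.7
eef_pos: [0.4155, -0.3291, 0.019]
orientation: [[-0.985, 0.174, 0.001], [0.174, 0.985, -0.002], [-0.002, -0.002, -1.0]]
wrist_force: [-0.3, 0.8, 6.7]
grip_width: 0.0435
grasp_force: 19.9
t 23.7 tgt [0.5479 0.0799 0.25  ] tool d [-0.0598  0.4254 -0.2316] ang_y 80.01 F [-0.3  0.8  6.7] w 0.0435 19.9
```

Offset 0.015, so the TCP height for release is about 0.150.

```bash
python3 -m handwheel '[{"linear":[0,0,-0.01],"twist":0},{"linear":[0,0,-0.02],"twist":0},{"linear":[0,0,-0.03],"twist":0},{"linear":[0,0,-0.03],"twist":0},{"linear":[0,0,-0.03],"twist":0},{"linear":[0,0,-0.03],"twist":0},{"linear":[0,0,-0.03],"twist":0},{"linear":[0,0,-0.03],"twist":0},{"linear":[0,0.01,-0.02],"twist":0},{"linear":[0,0.02,0],"twist":0},{"linear":[-0.003,0.03,0],"twist":0},{"linear":[-0.007,0.038,0],"twist":0},{"linear":[-0.007,0.038,0],"twist":0},{"linear":[-0.007,0.038,0],"twist":0},{"linear":[-0.007,0.038,0],"twist":0},{"linear":[-0.007,0.038,0],"twist":0},{"linear":[-0.007,0.038,0],"twist":0},{"linear":[-0.007,0.038,0],"twist":0},{"linear":[-0.007,0.038,0],"twist":0},{"linear":[-0.001,0.03,0],"twist":0}]' |head -2
python3 -m handwheel '[{"linear":[0,0.022,0],"twist":0},{"linear":[0,0.01,0],"twist":0},{"linear":[0,0,0],"twist":0},{"linear":[0,0,0],"twist":0},{"linear":[0,0,0],"twist":0},{"linear":[0,0,0],"twist":0}]'
python3 go.py pan -0.06 0.150
```

```text
time: 25.37
eef_pos: [0.5427, 0.0522, 0.2482]
time: 25.87
eef_pos: [0.5477, 0.0795, 0.2477]
orientation: [[-0.984, 0.175, -0.0], [0.175, 0.984, -0.0], [0.0, -0.0, -1.0]]
wrist_force: [-0.1, 0.1, -0.5]
grip_width: 0.0436
grasp_force: 20.9
t 25.8667 tgt [0.5479 0.0799 0.15  ] tool d [-0.0002  0.0005  0.0977] ang_y 79.9 F [-0.1  0.1 -0.5] w 0.0436 20.9
```

```bash
python3 -m handwheel '[{"linear":[0,0,0.012],"twist":0},{"linear":[0,0,0.022],"twist":0},{"linear":[0,0,0.022],"twist":0},{"linear":[0,0,0.018],"twist":0},{"linear":[0,0,0.01],"twist":0},{"linear":[0,0,0.005],"twist":0},{"linear":[0,0,0.003],"twist":0},{"linear":[0,0,0.003],"twist":0},{"linear":[0,0,0.001],"twist":0},{"linear":[0,0,0],"twist":0},{"linear":[0,0,0],"twist":0},{"linear":[0,0,0],"twist":0}]' | sed -n '2p;4p'
python3 -m handwheel '[{"linear":[0,0,0.001],"twist":0},{"linear":[0,0,0.001],"twist":0},{"linear":[0,0,0],"twist":0},{"linear":[0,0,0],"twist":0},{"linear":[0,0,0],"twist":0},{"linear":[0,0,0],"twist":0}]' | sed -n '2p;4p'
```

```text
eef_pos: [0.5482, 0.0809, 0.1523]
wrist_force: [0.3, -0.4, -1.0]
eef_pos: [0.5478, 0.0809, 0.1497]
wrist_force: [0.1, 0.6, -1.1]
```

```bash
python3 -m handwheel '[{"linear":[0,0,0],"twist":0},{"linear":[0,0,0],"twist":0},{"linear":[0,0,0],"twist":0},{"linear":[0,0,-0.005],"twist":0},{"linear":[0,0,-0.015],"twist":0},{"linear":[0,0,-0.025],"twist":0},{"linear":[0,0,-0.03],"twist":0},{"linear":[0,-0.01,-0.02],"twist":0},{"linear":[0,-0.03,-0.005],"twist":0},{"linear":[-0.005,-0.038,0],"twist":0},{"linear":[-0.005,-0.038,0],"twist":0},{"linear":[-0.005,-0.038,0],"twist":0},{"linear":[-0.005,-0.038,0],"twist":0},{"linear":[0,-0.035,0],"twist":0},{"linear":[0,-0.025,0],"twist":0},{"linear":[0,-0.01,0],"twist":0},{"linear":[0,0,0],"twist":0},{"linear":[0,0,0],"twist":0},{"linear":[0,0,0],"twist":0},{"linear":[0,0,0],"twist":0}]' 0.065 
python3 -m handwheel '[{"linear":[0,0,0],"twist":0},{"linear":[0,0,0],"twist":0},{"linear":[0,0,0],"twist":0}]' 0.04 | tail -2
python3 w.py; python3 go.py lev -0.0385 0.106
python3 - <<'E'
from h import *
im=shot("top"); cv2.imwrite("pics/t3.png",cv2.resize(im["frame"][110:300,100:440],None,fx=2.2,fy=2.2,interpolation=3))
for n,lo,hi in(("yellow",(26,150,120),(34,255,255)),("red",(0,150,90),(4,255,255)),("green",(50,120,70),(85,255,255))):
    for c,s in blobs(im,lo,hi,60): print(n,c,s[4],ray(im,*c,.185)[:2].round(4),dep(im,*c).round(3))
E
```

```text
time: 29.03
eef_pos: [0.5223, -0.179, 0.2497]
orientation: [[-0.985, 0.172, 0.0], [0.172, 0.985, 0.0], [-0.0, 0.0, -1.0]]
wrist_force: [0.6, 0.3, -0.3]
grip_width: 0.065
grasp_force: 0.0
grip_width: 0.04
grasp_force: 0.0
red [273.9 203.9] 581 jar [ 0.5424 -0.1836] z 0.137 if knob: s,t -0.03988035854954538 -0.00035157986030644184
t 29.3333 tgt [ 0.5239 -0.1799  0.106 ] tool d [-0.0017  0.0004  0.1437] ang_y 80.06 F [-1.2  0.2  0.4] w 0.0401 0.0
yellow [237.5 158.9] 216 [0.6637 0.0608] [0.665 0.061 0.18 ]
red [511.  154.9] 167 [ 0.67   -0.6469] [ 0.661 -0.627  0.219]
red [233.9 180.7] 234 [0.6069 0.0698] [0.607 0.07  0.183]
green [215.4 207.3] 240 [0.5391 0.1159] [0.539 0.116 0.183]
```

View pics/t3.png

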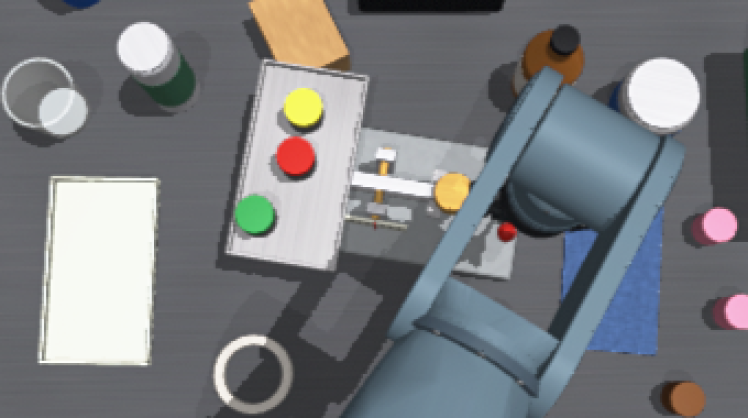

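Yellow, red and green all stand upright in the pan at (303,107), (296,157) and (255,214). Green was knocked about 35 mm aside but is still inside the rim. The knob is at the locked end, (507,231). Next I'll grip the knob and free the beam.

```bash
python3 -m handwheel '[{"linear":[-0.001,0,0.015],"twist":0},{"linear":[0,0,0.03],"twist":0},{"linear":[0,0,0.03],"twist":0},{"linear":[0,0,0.03],"twist":0},{"linear":[0,0,0.02],"twist":0},{"linear":[0,0,0.013],"twist":0},{"linear":[0,0,0.005],"twist":0},{"linear":[0,0,0],"twist":0},{"linear":[0,0,0],"twist":0},{"linear":[0,0,0],"twist":0}]' | sed -n '2p;4p'
python3 -m handwheel '[{"linear":[0,0,0],"twist":0},{"linear":[0,0,0],"twist":0},{"linear":[0,0,0],"twist":0},{"linear":[0,0,0],"twist":0},{"linear":[0,0,0],"twist":0},{"linear":[0,0,0],"twist":0}]' 0.0 20
python3 go.py lev 0.038 0.106
```

```text
eef_pos: [0.5239, -0.1813, 0.108]
wrist_force: [0.6, 0.5, 0.1]
time: 30.72
eef_pos: [0.524, -0.1807, 0.108]
orientation: [[-0.985, 0.173, 0.002], [0.173, 0.985, -0.0], [-0.002, -0.0, -1.0]]
wrist_force: [0.3, 3.5, 6.5]
grip_width: 0.0224
grasp_force: 19.5
t 30.7167 tgt [ 0.5993 -0.1931  0.106 ] tool d [-0.0764  0.0008  0.0022] ang_y 80.01 F [0.3 3.5 6.5] w 0.0224 19.5
```

```bash
python3 -m handwheel '[{"linear":[-0.004,0,-0.002],"twist":0},{"linear":[-0.007,0,-0.003],"twist":0},{"linear":[-0.007,0,-0.002],"twist":0},{"linear":[-0.007,0,-0.002],"twist":0},{"linear":[-0.007,0,-0.001],"twist":0},{"linear":[-0.007,0,0],"twist":0},{"linear":[-0.007,0,0],"twist":0},{"linear":[-0.007,0,0.001],"twist":0},{"linear":[-0.007,0,0.002],"twist":0},{"linear":[-0.007,0,0.002],"twist":0},{"linear":[-0.007,0,0.003],"twist":0},{"linear":[-0.004,0,0.002],"twist":0},{"linear":[-0.002,0,0],"twist":0},{"linear":[0,0,0],"twist":0},{"linear":[0,0,0],"twist":0},{"linear":[0,0,0],"twist":0}]'
python3 go.py lev 0.038 0.106
```

```text
time: 32.05
eef_pos: [0.6018, -0.1945, 0.1064]
orientation: [[-0.985, 0.174, 0.0], [0.174, 0.985, 0.0], [-0.0, 0.0, -1.0]]
wrist_force: [2.8, 3.3, 1.2]
grip_width: 0.0223
grasp_force: 20.4
t 32.05 tgt [ 0.5993 -0.1931  0.106 ] tool d [0.0027 0.0009 0.0004] ang_y 80.0 F [2.8 3.3 1.2] w 0.0223 20.4
```

Now open and wait with the fingers off the knob.

```bash
python3 -m handwheel '[{"linear":[0,0,0],"twist":0},{"linear":[0,0,0],"twist":0},{"linear":[0,0,0],"twist":0},{"linear":[0,0,-0.01],"twist":0},{"linear":[0,0,-0.02],"twist":0},{"linear":[0,0,-0.03],"twist":0},{"linear":[0,0,-0.03],"twist":0},{"linear":[0,0,-0.03],"twist":0},{"linear":[0,0,-0.02],"twist":0},{"linear":[0,0,0],"twist":0},{"linear":[0,0,0],"twist":0},{"linear":[0,0,0],"twist":0},{"linear":[0,0,0],"twist":0},{"linear":[0,0,0],"twist":0},{"linear":[0,0,0],"twist":0},{"linear":[0,0,0],"twist":0},{"linear":[0,0,0],"twist":0},{"linear":[0,0,0],"twist":0},{"linear":[0,0,0],"twist":0},{"linear":[0,0,0],"twist":0}]' 0.04 | sed -n '1,2p'
python3 -m handwheel '[{"linear":[0,0,0],"twist":0},{"linear":[0,0,0],"twist":0},{"linear":[0,0,0],"twist":0},{"linear":[0,0,0],"twist":0},{"linear":[0,0,0],"twist":0},{"linear":[0,0,0],"twist":0},{"linear":[0,0,0],"twist":0},{"linear":[0,0,0],"twist":0},{"linear":[0,0,0],"twist":0},{"linear":[0,0,0],"twist":0},{"linear":[0,0,0],"twist":0},{"linear":[0,0,0],"twist":0},{"linear":[0,0,0],"twist":0},{"linear":[0,0,0],"twist":0},{"linear":[0,0,0],"twist":0},{"linear":[0,0,0],"twist":0},{"linear":[0,0,0],"twist":0},{"linear":[0,0,0],"twist":0},{"linear":[0,0,0],"twist":0},{"linear":[0,0,0],"twist":0}]' | sed -n '1,2p'
python3 w.py
cat > t.py <<'E'
from h import *
im=shot("top")
for n,lo,hi in(("yellow",(26,150,120),(34,255,255)),("red",(0,150,90),(4,255,255)),("green",(50,120,70),(85,255,255))):
    for c,s in blobs(im,lo,hi,60):
        d=dep(im,*c); print(n,c,s[4],d.round(3),ray(im,*c,.185)[:2].round(4),ray(im,*c,.054)[:2].round(4))
E
python3 t.py; python3 go.py lev 0.038 0.106
```

```text
time: 33.72
eef_pos: [0.6018, -0.1946, 0.2466]
time: 35.38
eef_pos: [0.6018, -0.1946, 0.2466]
red [274.7 196.6] 610 jar [ 0.6136 -0.1961] z 0.139 if knob: s,t 0.034263812155399906 -0.0004920245688444704
yellow [237.8 159.6] 212 [0.665 0.061 0.175] [0.6618 0.0601] [0.6962 0.0709]
red [511.  154.9] 167 [ 0.661 -0.628  0.219] [ 0.67   -0.6469] [ 0.7053 -0.7218]
red [234.3 181.4] 227 [0.607 0.069 0.178] [0.6051 0.0687] [0.6325 0.0807]
green [215.9 207.8] 232 [0.539 0.116 0.177] [0.5378 0.1146] [0.5571 0.1321]
t 35.4833 tgt [ 0.5993 -0.1931  0.106 ] tool d [0.0027 0.001  0.1406] ang_y 80.0 F [ 1.1  0.  -0.2] w 0.0397 0.0
```

```bash
python3 -m handwheel '[{"linear":[0,0,0],"twist":0},{"linear":[0,0,0],"twist":0},{"linear":[0,0,0],"twist":0},{"linear":[0,0,0],"twist":0},{"linear":[0,0,0],"twist":0},{"linear":[0,0,0],"twist":0},{"linear":[0,0,0],"twist":0},{"linear":[0,0,0],"twist":0},{"linear":[0,0,0],"twist":0},{"linear":[0,0,0],"twist":0},{"linear":[0,0,0],"twist":0},{"linear":[0,0,0],"twist":0}]' | sed -n '1,2p'
python3 - <<'E'
from meas2 import *
im=shot("top"); P=cloud(im); 
for b in((560,.06),(580,.05),(620,.1),(640,.09),(650,.03)):
    m=(abs(P[...,0]-b[0]/1000)<.008)&(abs(P[...,1]-b[1])<.008)&(P[...,2]<.145)&(P[...,2]>.1); print(m.sum(),np.median(P[...,2][m]))
si=shot("side"); cv2.imwrite("pics/s4.png",cv2.resize(si["frame"][150:300,200:400],None,fx=4,fy=4,interpolation=2))
c1,c2=[[c for c,s in blobs(i,(0,150,90),(5,255,255),15) if 320<c[0]<345 and c[1]<230] for i in(im,si)]
def O(im,u,v):
    a=ray(im,u,v,0);o=np.array(im["pose"])[:3,3];d=a-o;return o,d/np.linalg.norm(d)
print(c1,c2)
from go import *
if c2: k=ray(si,*c2[0],.125)[:2]; print("side s,t",(k-LEV)@SX,(k-LEV)@K)
E
python3 t.py
```

```text
time: 36.48
eef_pos: [0.6018, -0.1946, 0.2466]
36 0.12595076505181935
37 0.12661951353278256
25 0.12572673597374462
27 0.12714247656691957
34 0.12581388256403359
[array([333.9, 188.3])] [array([333.5, 219. ])]
side s,t 0.03888869140901162 0.00355207376746175
yellow [237.8 159.6] 212 [0.664 0.061 0.178] [0.6618 0.0601] [0.6962 0.0709]
red [511.  154.9] 167 [ 0.661 -0.628  0.219] [ 0.67   -0.6469] [ 0.7053 -0.7218]
red [234.3 181.4] 227 [0.607 0.069 0.178] [0.6051 0.0687] [0.6325 0.0807]
green [215.9 207.7] 233 [0.54  0.116 0.174] [0.538  0.1146] [0.5574 0.1321]
```

View pics/s4.png

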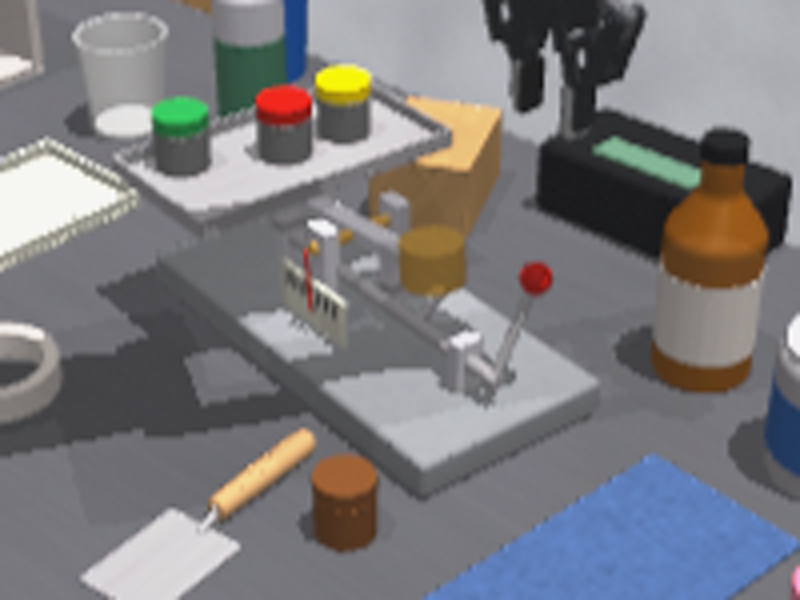

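The beam is free with the lever fully over (knob at (537,278)). The pan has dropped about 9 mm and settled, with all three jars upright. Now I'll lock it again.

```bash
python3 -m handwheel '[{"linear":[0.001,0,0.015],"twist":0},{"linear":[0.001,0.001,0.03],"twist":0},{"linear":[0,0,0.03],"twist":0},{"linear":[0,0,0.03],"twist":0},{"linear":[0,0,0.02],"twist":0},{"linear":[0,0,0.011],"twist":0},{"linear":[0,0,0.003],"twist":0},{"linear":[0,0,0],"twist":0},{"linear":[0,0,0],"twist":0},{"linear":[0,0,0],"twist":0}]' | sed -n '2p;4p'
python3 -m handwheel '[{"linear":[0,0,0],"twist":0},{"linear":[0,0,0],"twist":0},{"linear":[0,0,0],"twist":0},{"linear":[0,0,0],"twist":0},{"linear":[0,0,0],"twist":0},{"linear":[0,0,0],"twist":0}]' 0.0 20
python3 go.py lev -0.038 0.106
```

```text
eef_pos: [0.6013, -0.194, 0.1097]
wrist_force: [-0.2, -0.8, 0.1]
time: 37.97
eef_pos: [0.6012, -0.1943, 0.1091]
orientation: [[-0.985, 0.174, 0.003], [0.174, 0.985, -0.002], [-0.003, -0.001, -1.0]]
wrist_force: [0.8, -3.4, 5.2]
grip_width: 0.0224
grasp_force: 19.6
t 37.9667 tgt [ 0.5244 -0.18    0.106 ] tool d [0.0781 0.0008 0.0029] ang_y 79.99 F [ 0.8 -3.4  5.2] w 0.0224 19.6
```

```bash
python3 -m handwheel '[{"linear":[0.004,0,-0.002],"twist":0},{"linear":[0.007,0,-0.003],"twist":0},{"linear":[0.007,0,-0.002],"twist":0},{"linear":[0.007,0,-0.002],"twist":0},{"linear":[0.007,0,-0.001],"twist":0},{"linear":[0.007,0,0],"twist":0},{"linear":[0.007,0,0],"twist":0},{"linear":[0.007,0,0.001],"twist":0},{"linear":[0.007,0,0.002],"twist":0},{"linear":[0.007,0,0.003],"twist":0},{"linear":[0.007,0,0.003],"twist":0},{"linear":[0.005,0,0.002],"twist":0},{"linear":[0.002,0,0],"twist":0},{"linear":[0,0,0],"twist":0},{"linear":[0,0,0],"twist":0},{"linear":[0,0,0],"twist":0}]'
python3 -m handwheel '[{"linear":[0,0,0],"twist":0},{"linear":[0,0,0],"twist":0},{"linear":[0,0,0],"twist":0},{"linear":[0,0,-0.01],"twist":0},{"linear":[0,0,-0.02],"twist":0},{"linear":[0,0,-0.03],"twist":0},{"linear":[0,0,-0.03],"twist":0},{"linear":[0,0,-0.03],"twist":0},{"linear":[0,0,-0.02],"twist":0},{"linear":[0,0,0],"twist":0},{"linear":[0,0,0],"twist":0},{"linear":[0,0,0],"twist":0},{"linear":[0,0,0],"twist":0}]' 0.04 | sed -n '1,2p'
python3 w.py;python3 t.py; python3 go.py pan 0.06 0.25
```

```text
time: 39.3
eef_pos: [0.5212, -0.18, 0.1068]
orientation: [[-0.985, 0.174, 0.003], [0.174, 0.985, -0.002], [-0.003, -0.001, -1.0]]
wrist_force: [5.2, -5.6, -0.3]
grip_width: 0.0223
grasp_force: 20.2
time: 40.38
eef_pos: [0.5193, -0.1786, 0.2451]
red [273.  209.2] 598 jar [ 0.5432 -0.1838] z 0.137 if knob: s,t -0.04011111862660102 -0.00027024003156642194
yellow [237.5 158.9] 216 [0.663 0.061 0.186] [0.6637 0.0608] [0.6982 0.0718]
red [511.  154.9] 167 [ 0.661 -0.627  0.219] [ 0.67   -0.6469] [ 0.7053 -0.7218]
red [234.  180.7] 235 [0.607 0.069 0.185] [0.6069 0.0695] [0.6346 0.0815]
green [215.4 207.3] 240 [0.539 0.116 0.184] [0.5391 0.1159] [0.5585 0.1335]
t 40.4833 tgt [0.6661 0.0591 0.25  ] tool d [-0.1031  0.2597 -0.0049] ang_y 80.0 F [-0.6 -0.3 -0.5] w 0.0404 0.0
```

Locked; the pan is level again. Next I'll fetch yellow at (0.6645, 0.061).

```bash
python3 -m handwheel '[{"linear":[-0.006,0.015,0],"twist":0},{"linear":[-0.014,0.036,0],"twist":0},{"linear":[-0.014,0.036,0],"twist":0},{"linear":[-0.014,0.036,0],"twist":0},{"linear":[-0.014,0.036,0],"twist":0},{"linear":[-0.014,0.036,0],"twist":0},{"linear":[-0.014,0.036,0],"twist":0},{"linear":[-0.011,0.03,0],"twist":0},{"linear":[0,0,0],"twist":0},{"linear":[0,0,0],"twist":0},{"linear":[0,0,0],"twist":0},{"linear":[0,0,0],"twist":0}]' 0.065 | sed -n '1,2p'
python3 go.py 0.6645 0.061 0.153
```

```text
time: 41.48
eef_pos: [0.6644, 0.0593, 0.246]
t 41.4833 tgt [0.6645 0.061  0.153 ] tool d [0.0001 0.0017 0.093 ] ang_y 79.94 F [0.2 0.4 0. ] w 0.0652 0.0
```

```bash
python3 -m handwheel '[{"linear":[0,0.001,0.012],"twist":0},{"linear":[0,0,0.024],"twist":0},{"linear":[0,0,0.024],"twist":0},{"linear":[0,0,0.018],"twist":0},{"linear":[0,0,0.01],"twist":0},{"linear":[0,0,0.004],"twist":0},{"linear":[0,0,0],"twist":0},{"linear":[0,0,0],"twist":0},{"linear":[0,0,0],"twist":0}]' | sed -n '2p;4p'
python3 -m handwheel '[{"linear":[0,0,0],"twist":0},{"linear":[0,0,0],"twist":0},{"linear":[0,0,0],"twist":0},{"linear":[0,0,0],"twist":0},{"linear":[0,0,0],"twist":0},{"linear":[0,0,0],"twist":0}]' 0.02 20
python3 go.py tray 0.066 0.25
```

```text
eef_pos: [0.6662, 0.061, 0.1563]
wrist_force: [0.4, -0.3, -0.2]
time: 42.73
eef_pos: [0.6659, 0.0611, 0.1557]
orientation: [[-0.985, 0.174, 0.002], [0.174, 0.985, -0.0], [-0.002, 0.0, -1.0]]
wrist_force: [-0.3, -0.7, 5.3]
grip_width: 0.0436
grasp_force: 22.9
t 42.7333 tgt [0.56   0.3406 0.25  ] tool d [ 0.1526  0.2568 -0.0946] ang_y 80.0 F [-0.3 -0.7  5.3] w 0.0436 22.9
```

```bash
python3 -m handwheel '[{"linear":[0,0,-0.01],"twist":0},{"linear":[0,0,-0.02],"twist":0},{"linear":[0,0,-0.025],"twist":0},{"linear":[0,0,-0.02],"twist":0},{"linear":[0.005,0.01,-0.015],"twist":0},{"linear":[0.012,0.02,-0.005],"twist":0},{"linear":[0.019,0.032,0],"twist":0},{"linear":[0.019,0.032,0],"twist":0},{"linear":[0.019,0.032,0],"twist":0},{"linear":[0.019,0.032,0],"twist":0},{"linear":[0.019,0.032,0],"twist":0},{"linear":[0.019,0.032,0],"twist":0},{"linear":[0.015,0.025,0],"twist":0},{"linear":[0.008,0.01,0],"twist":0},{"linear":[0,0,0],"twist":0},{"linear":[0,0,0],"twist":0},{"linear":[0,0,0],"twist":0},{"linear":[0,0,0],"twist":0}]'
python3 go.py tray 0.066 0.0247
```

```text
time: 44.23
eef_pos: [0.5589, 0.3395, 0.2495]
orientation: [[-0.984, 0.176, -0.0], [0.176, 0.984, -0.001], [0.0, -0.001, -1.0]]
wrist_force: [-0.1, 0.0, -1.6]
grip_width: 0.0432
grasp_force: 22.5
t 44.2333 tgt [0.56   0.3406 0.0247] tool d [-0.0009  0.0014  0.2248] ang_y 79.89 F [-0.1  0.  -1.6] w 0.0432 22.5
```

```bash
python3 -m handwheel '[{"linear":[0,0.001,0.015],"twist":0},{"linear":[0,0,0.03],"twist":0},{"linear":[0,0,0.035],"twist":0},{"linear":[0,0,0.035],"twist":0},{"linear":[0,0,0.035],"twist":0},{"linear":[0,0,0.03],"twist":0},{"linear":[0,0,0.02],"twist":0},{"linear":[0,0,0.012],"twist":0},{"linear":[0,0,0.005],"twist":0},{"linear":[0,0,0.003],"twist":0},{"linear":[0,0,0],"twist":0},{"linear":[0,0,0],"twist":0},{"linear":[0,0,0],"twist":0},{"linear":[0,0,0],"twist":0}]' | sed -n '2p;4p'
python3 -m handwheel '[{"linear":[0,0,0.002],"twist":0},{"linear":[0,0,0.001],"twist":0},{"linear":[0,0,0],"twist":0},{"linear":[0,0,0],"twist":0},{"linear":[0,0,0],"twist":0}]' | sed -n '2p;4p'
```

```text
eef_pos: [0.5592, 0.3425, 0.0312]
wrist_force: [-0.1, -0.3, -0.9]
eef_pos: [0.5582, 0.3421, 0.0265]
wrist_force: [0.9, 0.6, -1.4]
```

```bash
python3 -m handwheel '[{"linear":[0,0,0.001],"twist":0},{"linear":[0,0,0.001],"twist":0},{"linear":[0,0,0],"twist":0},{"linear":[0,0,0],"twist":0},{"linear":[0,0,0],"twist":0},{"linear":[0,0,0],"twist":0}]' | sed -n '2p;4p'
```

```text
eef_pos: [0.5585, 0.3421, 0.026]
wrist_force: [-4.0, -2.7, 8.1]
```

```bash
python3 -m handwheel '[{"linear":[0,0,-0.001],"twist":0},{"linear":[0,0,0],"twist":0},{"linear":[0,0,0],"twist":0},{"linear":[0,0,0],"twist":0},{"linear":[0,0,-0.01],"twist":0},{"linear":[0,0,-0.02],"twist":0},{"linear":[0,0,-0.03],"twist":0},{"linear":[0,0,-0.035],"twist":0},{"linear":[0,0,-0.035],"twist":0},{"linear":[0,0,-0.035],"twist":0},{"linear":[0,0,-0.03],"twist":0},{"linear":[0,0,-0.02],"twist":0},{"linear":[0,0,-0.009],"twist":0},{"linear":[0,0,0],"twist":0},{"linear":[0,0,0],"twist":0},{"linear":[0,0,0],"twist":0}]' 0.065| sed -n '1,2p;4p'
python3 t.py; python3 go.py 0.6065 0.0695 0.153;  python3 - <<'E'
from h import *
im=shot("wrist"); cv2.imwrite("pics/w5.png",im["frame"])
E
```

```text
time: 47.65
eef_pos: [0.5573, 0.3416, 0.2473]
wrist_force: [-0.3, 0.1, -0.2]
yellow [142.1 207.9] 168 [0.559 0.339 0.054] [0.5391 0.2989] [0.5585 0.3388]
red [511.  154.9] 167 [ 0.661 -0.628  0.218] [ 0.67   -0.6469] [ 0.7053 -0.7218]
red [233.9 180.8] 232 [0.606 0.07  0.187] [0.6066 0.0698] [0.6343 0.0818]
green [215.4 207.3] 241 [0.539 0.116 0.184] [0.5391 0.1159] [0.5585 0.1335]
t 47.7 tgt [0.6065 0.0695 0.153 ] tool d [-0.0961 -0.2592  0.0942] ang_y 80.0 F [-0.8 -0.1 -0.2] w 0.0651 0.0
```

View pics/w5.png

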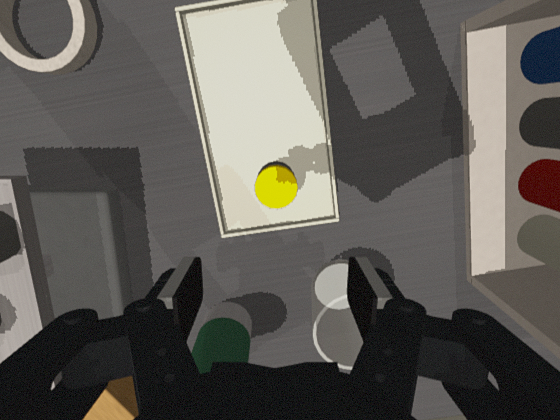

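Yellow stands upright in the tray at (276,186), clear of the walls. Red is next.

```bash
python3 -m handwheel '[{"linear":[-0.006,-0.015,0],"twist":0},{"linear":[-0.0135,-0.036,0],"twist":0},{"linear":[-0.0135,-0.036,0],"twist":0},{"linear":[-0.0135,-0.036,0],"twist":0},{"linear":[-0.0135,-0.036,0],"twist":0},{"linear":[-0.0135,-0.036,0],"twist":0},{"linear":[-0.0135,-0.036,0],"twist":0},{"linear":[-0.008,-0.02,0],"twist":0},{"linear":[-0.001,-0.008,0],"twist":0},{"linear":[0,0,0],"twist":0},{"linear":[0,0,0],"twist":0},{"linear":[0,0,0],"twist":0},{"linear":[0,0,0],"twist":0}]' | sed -n '1,2p'
python3 go.py 0.6065 0.0695 0.153
```

```text
time: 48.83
eef_pos: [0.6075, 0.0719, 0.2494]
t 48.8333 tgt [0.6065 0.0695 0.153 ] tool d [ 0.0005 -0.0026  0.0964] ang_y 80.12 F [-0.1 -0.4  0.6] w 0.065 0.0
```

```bash
python3 -m handwheel '[{"linear":[0,-0.002,0.012],"twist":0},{"linear":[0,0,0.024],"twist":0},{"linear":[0,0,0.024],"twist":0},{"linear":[0,0,0.018],"twist":0},{"linear":[0,0,0.012],"twist":0},{"linear":[0,0,0.005],"twist":0},{"linear":[0,0,0],"twist":0},{"linear":[0,0,0],"twist":0},{"linear":[0,0,0],"twist":0}]' | sed -n '2p;4p'
python3 -m handwheel '[{"linear":[0,0,0],"twist":0},{"linear":[0,0,0],"twist":0},{"linear":[0,0,0],"twist":0},{"linear":[0,0,0],"twist":0},{"linear":[0,0,0],"twist":0},{"linear":[0,0,0],"twist":0}]' 0.02 20
python3 go.py tray 0.0 0.25
```

```text
eef_pos: [0.6085, 0.0684, 0.1561]
wrist_force: [-0.1, -0.2, 0.9]
time: 50.08
eef_pos: [0.6083, 0.0684, 0.1557]
orientation: [[-0.985, 0.174, 0.002], [0.174, 0.985, -0.0], [-0.002, 0.0, -1.0]]
wrist_force: [1.4, 1.1, 6.0]
grip_width: 0.0432
grasp_force: 23.1
t 50.0833 tgt [0.494 0.342 0.25 ] tool d [ 0.1599  0.2497 -0.0946] ang_y 80.0 F [1.4 1.1 6. ] w 0.0432 23.1
```

```bash
python3 -m handwheel '[{"linear":[0,0,-0.01],"twist":0},{"linear":[0,0,-0.02],"twist":0},{"linear":[0,0,-0.025],"twist":0},{"linear":[0,0,-0.02],"twist":0},{"linear":[0.005,0.008,-0.015],"twist":0},{"linear":[0.013,0.02,-0.005],"twist":0},{"linear":[0.02,0.0315,0],"twist":0},{"linear":[0.02,0.0315,0],"twist":0},{"linear":[0.02,0.0315,0],"twist":0},{"linear":[0.02,0.0315,0],"twist":0},{"linear":[0.02,0.0315,0],"twist":0},{"linear":[0.02,0.0315,0],"twist":0},{"linear":[0.014,0.023,0],"twist":0},{"linear":[0.008,0.01,0],"twist":0},{"linear":[0,0,0],"twist":0},{"linear":[0,0,0],"twist":0},{"linear":[0,0,0],"twist":0},{"linear":[0,0,0],"twist":0}]' | sed -n '1,2p;4p'
python3 go.py tray 0.0 0.0255
```

```text
time: 51.58
eef_pos: [0.4941, 0.3409, 0.2495]
wrist_force: [0.4, 0.5, -1.2]
t 51.5833 tgt [0.494  0.342  0.0255] tool d [2.00e-04 1.20e-03 2.24e-01] ang_y 79.9 F [ 0.4  0.5 -1.2] w 0.0432 22.7
```

```bash
python3 -m handwheel '[{"linear":[0,0,0.015],"twist":0},{"linear":[0,0,0.03],"twist":0},{"linear":[0,0,0.035],"twist":0},{"linear":[0,0,0.035],"twist":0},{"linear":[0,0,0.035],"twist":0},{"linear":[0,0,0.03],"twist":0},{"linear":[0,0,0.02],"twist":0},{"linear":[0,0,0.012],"twist":0},{"linear":[0,0,0.006],"twist":0},{"linear":[0,0,0.004],"twist":0},{"linear":[0,0,0],"twist":0},{"linear":[0,0,0],"twist":0},{"linear":[0,0,0],"twist":0},{"linear":[0,0,0],"twist":0}]' | sed -n '2p;4p'
python3 -m handwheel '[{"linear":[0,0,0.001],"twist":0},{"linear":[0,0,0.001],"twist":0},{"linear":[0,0,0],"twist":0},{"linear":[0,0,0],"twist":0},{"linear":[0,0,0],"twist":0}]' | sed -n '2p;4p'
```

```text
eef_pos: [0.4943, 0.3428, 0.029]
wrist_force: [0.1, -0.9, -2.1]
eef_pos: [0.4935, 0.3425, 0.0259]
wrist_force: [0.5, 0.4, 0.4]
```

```bash
python3 -m handwheel '[{"linear":[0,0,0],"twist":0},{"linear":[0,0,0],"twist":0},{"linear":[0,0,0],"twist":0},{"linear":[0,0,0],"twist":0},{"linear":[0,0,-0.01],"twist":0},{"linear":[0,0,-0.02],"twist":0},{"linear":[0,0,-0.03],"twist":0},{"linear":[0,0,-0.035],"twist":0},{"linear":[0,0,-0.035],"twist":0},{"linear":[0,0,-0.035],"twist":0},{"linear":[0,0,-0.03],"twist":0},{"linear":[0,0,-0.02],"twist":0},{"linear":[0,0,-0.009],"twist":0},{"linear":[0,0,0],"twist":0},{"linear":[0,0,0],"twist":0},{"linear":[0,0,0],"twist":0}]' 0.062| sed -n '1,2p;4p'
python3 t.py; python3 w.py; python3 go.py 0.5395 0.1155 0.25
```

```text
time: 54.5
eef_pos: [0.4924, 0.3419, 0.2475]
wrist_force: [-0.2, -0.9, -0.3]
yellow [141.4 208.2] 186 [0.558 0.341 0.053] [0.5383 0.3006] [0.5577 0.3407]
red [511.  154.9] 167 [ 0.661 -0.627  0.219] [ 0.67   -0.6469] [ 0.7053 -0.7218]
red [140.3 231.2] 198 [0.493 0.342 0.054] [0.4806 0.3014] [0.4929 0.3415]
green [215.4 207.3] 241 [0.539 0.116 0.184] [0.5391 0.1159] [0.5585 0.1335]
red [275.6 185.5] 1377 jar [0.4922 0.343 ] z 0.055 if knob: s,t -0.17593545752778605 0.509271881798761
yellow [285.8 244.6] 1227 jar [0.5578 0.3425] z 0.055 if knob: s,t -0.1260755695013391 0.5177316625206159
green [  3.1 344.3] 215 jar [ 0.6237 -0.006 ] z 0.185 if knob: s,t -0.029333585473365478 0.2617277119722476
t 54.6 tgt [0.5395 0.1155 0.25  ] tool d [-0.0857 -0.2148 -0.0025] ang_y 80.0 F [-0.5  0.1 -0.1] w 0.0621 0.0
```

```bash
python3 -m handwheel '[{"linear":[-0.006,-0.015,0],"twist":0},{"linear":[-0.0145,-0.036,0],"twist":0},{"linear":[-0.0145,-0.036,0],"twist":0},{"linear":[-0.0145,-0.036,0],"twist":0},{"linear":[-0.0145,-0.036,0],"twist":0},{"linear":[-0.0145,-0.036,0],"twist":0},{"linear":[-0.006,-0.016,0],"twist":0},{"linear":[-0.001,-0.004,0],"twist":0},{"linear":[0,0,0],"twist":0},{"linear":[0,0,0],"twist":0},{"linear":[0,0,0],"twist":0},{"linear":[0,0,0],"twist":0}]' | sed -n '1,2p'
python3 w.py; python3 go.py 0.5393 0.1157 0.158
python3 - <<'E'
from h import *
im=shot("wrist"); cv2.imwrite("pics/w6.png",im["frame"])
E
```

```text
time: 55.6
eef_pos: [0.5398, 0.1172, 0.2494]
red [496.4  97.9] 1686 jar [0.493  0.3423] z 0.055 if knob: s,t -0.15571604366228306 0.46034921608968815
yellow [495.7 165.1] 1474 jar [0.5586 0.3418] z 0.055 if knob: s,t -0.10578177043559717 0.4688161328295303
green [272.6 224.3] 3330 jar [0.5816 0.1082] z 0.186 if knob: s,t -0.05689119899104948 0.29413313148218895
t 55.65 tgt [0.5393 0.1157 0.158 ] tool d [ 0.0003 -0.0015  0.0915] ang_y 80.11 F [ 0.2 -0.3 -0.7] w 0.0623 0.0
```

View pics/w6.png

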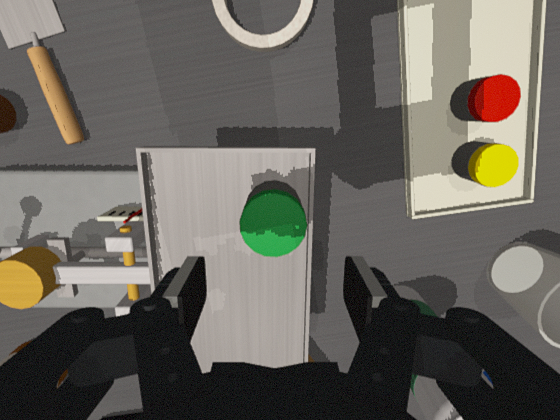

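Green is upright at (273,224), close to the right rim (column 312) and centred between the fingers. I'll grip it high so the tips stay above the rim.

```bash
python3 -m handwheel '[{"linear":[0,-0.001,0.012],"twist":0},{"linear":[0,0,0.024],"twist":0},{"linear":[0,0,0.022],"twist":0},{"linear":[0,0,0.016],"twist":0},{"linear":[0,0,0.01],"twist":0},{"linear":[0,0,0.006],"twist":0},{"linear":[0,0,0],"twist":0},{"linear":[0,0,0],"twist":0},{"linear":[0,0,0],"twist":0},{"linear":[0,0,0],"twist":0}]' | sed -n '2p;4p'
python3 -m handwheel '[{"linear":[0,0,0],"twist":0},{"linear":[0,0,0],"twist":0},{"linear":[0,0,0],"twist":0},{"linear":[0,0,0],"twist":0},{"linear":[0,0,0],"twist":0},{"linear":[0,0,0],"twist":0}]' 0.02 20
python3 go.py tray -0.066 0.25
```

```text
eef_pos: [0.5409, 0.1148, 0.1608]
wrist_force: [0.5, -0.3, 0.3]
time: 57.03
eef_pos: [0.5406, 0.1148, 0.1603]
orientation: [[-0.985, 0.174, 0.001], [0.174, 0.985, 0.0], [-0.001, 0.0, -1.0]]
wrist_force: [0.8, 1.1, 4.4]
grip_width: 0.043
grasp_force: 23.7
t 57.0333 tgt [0.428  0.3434 0.25  ] tool d [ 0.1505  0.2056 -0.0898] ang_y 80.0 F [0.8 1.1 4.4] w 0.043 23.7
```

```bash
python3 -m handwheel '[{"linear":[0,0,-0.008],"twist":0},{"linear":[0,0,-0.018],"twist":0},{"linear":[0,0,-0.024],"twist":0},{"linear":[0,0,-0.02],"twist":0},{"linear":[0.006,0.008,-0.015],"twist":0},{"linear":[0.014,0.02,-0.004],"twist":0},{"linear":[0.022,0.03,0],"twist":0},{"linear":[0.022,0.03,0],"twist":0},{"linear":[0.022,0.03,0],"twist":0},{"linear":[0.022,0.03,0],"twist":0},{"linear":[0.022,0.03,0],"twist":0},{"linear":[0.014,0.02,0],"twist":0},{"linear":[0.0065,0.008,0],"twist":0},{"linear":[0,0,0],"twist":0},{"linear":[0,0,0],"twist":0},{"linear":[0,0,0],"twist":0},{"linear":[0,0,0],"twist":0}]' | sed -n '1,2p;4p'
python3 go.py tray -0.066 0.0298; python3 t.py
```

```text
time: 58.45
eef_pos: [0.4284, 0.3424, 0.2485]
wrist_force: [0.1, 0.1, -1.5]
t 58.45 tgt [0.428  0.3434 0.0298] tool d [0.0006 0.0011 0.2187] ang_y 79.89 F [ 0.1  0.1 -1.5] w 0.043 23.3
yellow [141.4 208.2] 188 [0.558 0.342 0.05 ] [0.5383 0.3006] [0.5577 0.3407]
red [511.  154.9] 167 [ 0.661 -0.628  0.218] [ 0.67   -0.6469] [ 0.7053 -0.7218]
red [140.4 231.3] 195 [0.492 0.341 0.056] [0.4803 0.3011] [0.4926 0.3412]
```

```bash
python3 -m handwheel '[{"linear":[0,0,0.015],"twist":0},{"linear":[0,0,0.03],"twist":0},{"linear":[0,0,0.035],"twist":0},{"linear":[0,0,0.035],"twist":0},{"linear":[0,0,0.035],"twist":0},{"linear":[0,0,0.03],"twist":0},{"linear":[0,0,0.018],"twist":0},{"linear":[0,0,0.01],"twist":0},{"linear":[0,0,0.005],"twist":0},{"linear":[0,0,0.003],"twist":0},{"linear":[0,0,0],"twist":0},{"linear":[0,0,0],"twist":0},{"linear":[0,0,0],"twist":0},{"linear":[0,0,0],"twist":0}]' | sed -n '2p;4p'
python3 -m handwheel '[{"linear":[0,0,0.001],"twist":0},{"linear":[0,0,0.001],"twist":0},{"linear":[0,0,0],"twist":0},{"linear":[0,0,0],"twist":0},{"linear":[0,0,0],"twist":0}]' | sed -n '2p;4p'
```

```text
eef_pos: [0.4284, 0.3442, 0.0338]
wrist_force: [0.1, 0.4, -1.5]
eef_pos: [0.4276, 0.3438, 0.0306]
wrist_force: [0.9, -0.2, -1.7]
```

```bash
python3 -m handwheel '[{"linear":[0,0,0.001],"twist":0},{"linear":[0,0,0],"twist":0},{"linear":[0,0,0],"twist":0},{"linear":[0,0,0],"twist":0},{"linear":[0,0,0],"twist":0}]' | sed -n '2p;4p'
python3 -m handwheel '[{"linear":[0,0,0],"twist":0},{"linear":[0,0,0],"twist":0},{"linear":[0,0,0],"twist":0},{"linear":[0,0,0],"twist":0},{"linear":[0,0,-0.01],"twist":0},{"linear":[0,0,-0.02],"twist":0},{"linear":[0,0,-0.03],"twist":0},{"linear":[0,0,-0.035],"twist":0},{"linear":[0,0,-0.035],"twist":0},{"linear":[0,0,-0.035],"twist":0},{"linear":[0,0,-0.03],"twist":0},{"linear":[0,0,-0.02],"twist":0},{"linear":[0,0,-0.009],"twist":0},{"linear":[0,0,0],"twist":0},{"linear":[0,0,0],"twist":0},{"linear":[0,0,0],"twist":0},{"linear":[0,0,0],"twist":0},{"linear":[0,0,0],"twist":0},{"linear":[0,0,0],"twist":0},{"linear":[0,0,0],"twist":0}]' 0.065| sed -n '1,2p;4p'
python3 t.py;python3 - <<'E'
from h import *
im=shot("top"); si=shot("side"); a=cv2.resize(im["frame"][110:310,90:440],(700,400)); cv2.imwrite("pics/t7.png",a)
from go import *
c=[c for c,s in blobs(im,(0,150,90),(5,255,255),15) if 320<c[0]<345 and c[1]<230]; k=ray(im,*c[0],.125)[:2]; print("knob",(k-LEV)@SX,(k-LEV)@K)
E
```

```text
eef_pos: [0.4277, 0.3439, 0.0303]
wrist_force: [-2.5, -1.4, 5.3]
time: 62.17
eef_pos: [0.4274, 0.3436, 0.2528]
wrist_force: [-0.5, 0.0, 0.1]
yellow [141.4 208.2] 188 [0.558 0.341 0.053] [0.5383 0.3006] [0.5577 0.3407]
red [511.  154.9] 167 [ 0.662 -0.629  0.216] [ 0.67   -0.6469] [ 0.7053 -0.7218]
red [140.4 231.3] 195 [0.493 0.341 0.053] [0.4803 0.3011] [0.4926 0.3412]
green [139.1 255. ] 202 [0.427 0.343 0.051] [0.4217 0.3023] [0.4269 0.3425]
knob -0.0382161104481142 -0.000347004211408531
```

View pics/t7.png

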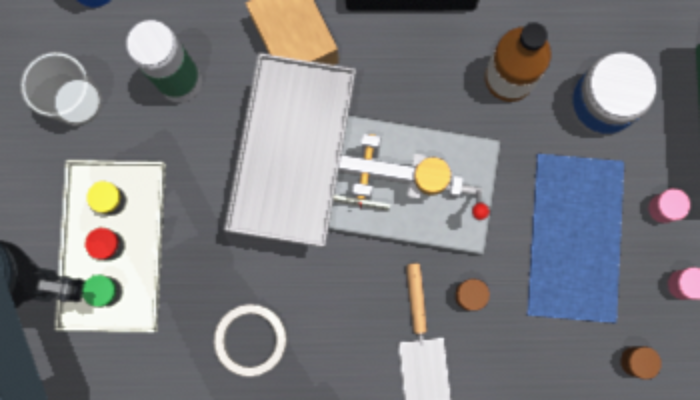

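The three jars stand upright in the tray at (104,197), (101,243) and (99,291). The lever is locked with the knob at (481,211), the pan is empty, and the other items haven't moved.

```bash
python3 -c "
from station import env
print(env.finish_job())"
```

```text
the job is handed in; nothing more can be done
None
```

The job is handed in: the yellow, red and green jars were weighed together (there was no blue jar) and now stand upright in the white tray, and the scale is locked again with everything else undisturbed.

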